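# Find and mark the balance point of a weighted tyre bar

## Task

Slide the steel bar along the stand's blunt knife edge, without lifting it off or pressing it hard, until it balances level on the edge by itself, clear of both rests. Then put the hanging clip astride the bar right over the edge to mark that point, and leave the bar balanced level with the clip sitting on it. Leave the other things on the bench where they are.

Things in the scene. Friction and masses are not known exactly. Their poses are not given: they have to be found in the camera images.
- stand: Steel balancing stand, fixed to the bench: base plate 80 x 250 x 12 mm, origin at its centre on the bench. x runs along the knife edge, y along the bar. Knife in the middle; a rest and two guide pins towards each end.
- edge (a point): Middle of the knife's top, 70 mm above the bench, axes as the stand's. The blade is 46 mm long (x), its blunt flat top 8 mm wide (y); bedded in rubber, it gives a little in tilt. A bar whose balance point is within about 3 mm of this point rights itself within 1.5 s of being let go and stays level; otherwise it lies on the edge and one rest, 0.073 rad off level.
- rest_left (a point): Top of the rest at y = +100 mm: an 8 mm cross rod on a plate, 63 mm above the bench, 7 mm lower than the edge, that catches the bar when it tips. At y = +80 mm stand two guide pins, 9 mm thick, 20 mm free between them, tops 94 mm above the bench, that keep the bar from turning aside.
- rest_right (a point): The same at y = -100 mm, its guide pins at y = -80 mm.
- bar_mid (a point): The bar: straight, square-ended steel, 320 mm long (y), 16 wide (x), 12 thick (z), flat across the edge between the guide pins. This is its very middle. 0.45 to 0.85 kg, often 0.65; lead in both ends in unknown amounts, so it balances up to 32 mm either side of its middle. Friction on the edge about 0.4 to 1.
- bar_left (a point): Middle of the bar's +y end face (8 mm to each side, 6 mm up and down). At the start the bar's middle is 50 mm to the +y side of the edge, so this end is tipped down onto rest_left and the bar has to be slid towards the stand's -y.
- bar_right (a point): Middle of the bar's -y end face, the raised end at the start.
- clip_tab (a point): The hanging clip, aluminium, 40 g, 47 mm high, standing on the bench: a channel open below with an upright tab on it, 10 mm thick (x), 20 wide (y), 34 high. This point is in the tab where it is gripped, 34 mm above the feet, 13 below the tab's top. The clip's y has to run along the bar, either way round.
- clip_seat (a point): Middle of the underside of the clip's deck, 25 mm below clip_tab, 9 mm above the feet; it lies on the bar's top when the clip sits on the bar. The channel is 26 mm long (y), 26 wide (x), 20 free between its 3 mm legs; the deck is 4 mm thick.
- tyre_lever: Bystander: flat steel tyre lever, 115 mm long, lying.
- bell: Bystander: chrome bicycle bell, dome 54 mm across, 37 mm high.
- cap_tin: Bystander: round black tin, 52 mm across, 26 mm high.
- pump_head: Bystander: plastic pump head, 60 mm long, 36 mm high.
- spoke_key: Bystander: brass spoke key, 44 mm across, 7 mm high.
- patch_box: Bystander: small cardboard box, 70 x 45 x 22 mm.
- cog: Bystander: steel ring cog, 68 mm across, 8 mm high.
Not all that is in view belongs to the job. What is shaped like the part that bears clip_tab but turquoise is not meant.

How it is judged:
On the way:
1. the bar balances level on the edge by itself, untouched, the clip not yet near it (z of bar_left in the frame of edge between 0.0015 and 0.0105 m and z of bar_right in the frame of edge between 0.0015 and 0.0105 m and contact force between the fingers and bar below 0.05 N and horizontal distance between clip_tab and edge above 0.1 m and linear speed of bar below 0.03 m/s and angular speed of bar below 0.1 rad/s), for 0.4 s.
At the end, for the whole second after the job is handed in: The bar lies on the edge alone, level (the middle of each end 76 mm above the bench, within 4.5 mm), the clip sitting upright on its top, channel along the bar (0.3 rad), its middle within 8 mm of the edge's middle seen from above; bar and clip at rest (z of bar_left in the frame of edge between 0.0015 and 0.0105 m and z of bar_right in the frame of edge between 0.0015 and 0.0105 m and horizontal distance between clip_seat and edge below 0.008 m and z of clip_seat in the frame of edge between 0.0095 and 0.0145 m and angle between the y axis of clip_seat and the y axis of bar, either way round below 0.3 rad and angle between clip_seat's own z axis and vertical below 0.12 rad and linear speed of each of bar, clip below 0.02 m/s); the robot touches nothing.
It fails at once if the bar is lifted off the edge (both ends more than 8 mm above level) (z of each of bar_left, bar_right in the frame of edge above 0.014 m).
It fails at once if the bar is pressed on the stand with more than 40 N (contact force between bar and stand above 40 N).
It fails at once if a bystander is moved by more than 30 mm (distance of any of tyre_lever, bell, cap_tin, pump_head, spoke_key, patch_box, cog from where it was at the start of the episode above 0.03 m).
It also fails if it takes over 72 s, if anything falls off the work surface, if the arm or the gripper's body presses on something with over 40 N, if the wrist force passes 120 N, or if a joint passes its speed limit or range.

## Robot

A 6-joint arm with a two-finger parallel gripper is mounted at the origin on the work surface. World frame = base frame: x ahead of the robot, y to its left, z up, the work surface at z = 0. Lengths are in m, angles in rad, forces in N, time in s.
With the tool pointing down it reaches from about 0.4 to 0.825 m from the base axis. Payload 7 kg.
Tool frame: the origin (TCP) lies on the front face of the gripper's body, between the roots of the fingers; the fingertips stand 73 mm ahead of it and the grasp point (between the pads) lies 54 mm ahead of it; z points along the fingers, x is the direction in which the jaws open and shut, and the axes are right-handed (so a half turn about z gives the same grasp; the last joint's range is limited). The gripper opens to 85 mm and grips with 20 to 120 N. Pads are 22 mm wide; open, the fingers measure 114 mm over their backs; the gripper's body (76 mm by 85 mm) begins 54 mm behind the grasp point. The pads swing forward as they close: fully open they stand 13 mm farther back than shut.
Start: joints at [-0.941, 0.359, 0.012, 0, -1.224, -0.288], TCP at [0.226, -0.636, 0.304] pointing down, gripper open.
Joint ranges: [-3.07, 3.07], [-1.43, 2.12], [-1.02, 1.25], [-3.03, 1.67], [-3.05, -0], [-3.03, 3.03]. Speed limits (rad/s): [2.39, 2.39, 3.01, 3.14, 3.14, 3.14].

## Interface

Orientations are given as a rotation vector (axis times angle).
In Python, from plant import * gives the robot as it stands. The module is installed in compiled form; this text tells all that it offers.
- The arm moves only by the tool drive_tool, never from a script. Its argument "commands" is a list of rows, each an object with "claw": the closure, from 0 (fully open) to 1 (shut); "linear": the shift along the tool's x, y, z in m, a list of three; "rot": the turn, a rotation vector about the tool's x, y, z in degrees, a list of three. In form: [{"claw": claw, "linear": [x, y, z], "rot": [wx, wy, wz]}, ...]. A call has 1 to 12 rows; each row shifts and turns the pose as measured when the row begins, along the tool's axes as they then stand; what a row does not reach is not made up. A row lasts 1/8 s, in which the tool goes at most 62.5 mm and 10.7 degrees, less where a joint would pass 70% of its speed; a pose out of reach is approached as far as the arm can. A call is refused whole if a number of a shift passes 0.0625 or a number of a turn 10.7, either way. A call with a gripper value outside its range is refused whole. The fingers move at their own pace and stop on an object; the grip force is fixed at half the most. Time passes only in rows, so rows that do not move let the fingers close. It gives the time, the measured TCP pose, the force and the opening at its end, in the units of the state.
- observe(): the state, without advancing time (a new reading comes with each control period).
- read_camera(name): name is "scene" or "top"; returns the picture (420x560x3 uint8, blue, green, red); there is no depth.
- calibration(name): a dict with "camera_matrix" (3x3 intrinsics, pixels), "k1" (the pictures are not rectified: a ray, as slopes to the right and down, at radius r is drawn at 1 + k1 r^2 times it, then the intrinsics apply), "world_to_cam" (4x4, takes a point from world to camera coordinates). Camera axes: x right, y down, z forward; pixel columns grow to the right and rows downward; lengths in m; the calibration is good to about 2 mm. A picture is of the moment at which its call begins. calibration takes no time and is no camera call.
- sign_off(): hands the job in, once; it reports no verdict.
The state is a dict: "t": time; "joints": joint angles; "joint_vel": joint speeds; "tau": joint torques, N m; "ee_pos": TCP position; "tool_rot": TCP orientation; "ft_force": force on the tool from outside, world axes, zero at the start; "wrist_torque": the same for the moment, N m; "width": finger opening in m.
Only numpy, scipy, OpenCV 4.12 (cv2) and the standard library are available. Lean on these libraries where they do the work, as an engineer would, in place of code of your own. Each camera call takes 0.05 s, during which the arm holds its last target.

## Working session

There is one attempt and no reset: what is moved stays moved. The work goes in short steps, Python scripts to look and compute and a tool call to move; the robot and the scene stay as the last step left them, time stands still between calls to the robot, and variables do not carry over. Pictures are saved under pics/ and viewed, and the job is handed in when it is done.

Besides the shell and the picture viewer there is one more tool, called after "Emit:" as name(argument=value, ...) on one line, values as JSON. drive_tool: Moves the arm, as the interface text tells. Its arguments: {"type":"object","properties":{"commands":{"type":"array"}},"required":["commands"]}

```bash
ls; mkdir -p pics; python3 - <<'E'
from plant import *
import cv2
s=observe(); print({k:(v if not hasattr(v,'round') else v) for k,v in s.items()})
for n in("scene","top"):
    cv2.imwrite(f"pics/{n}0.png",read_camera(n)); print(n,calibration(n))
E
```

```text
pics
{'t': 0.0, 'joints': array([-9.40866591e-01,  3.59402348e-01,  1.10594557e-02, -3.47090455e-04,
       -1.22409908e+00, -2.88093508e-01]), 'joint_vel': array([ 0.00080832,  0.00113067,  0.00308256, -0.00096299,  0.00015141,
        0.00017437]), 'tau': array([-5.76483126e-04, -5.83321631e+01,  2.93407899e+01,  6.93643525e+00,
       -5.95617603e-03, -3.98225802e-05]), 'ee_pos': array([ 0.22613155, -0.63561253,  0.30295439]), 'tool_rot': array([-1.81054736e+00, -2.56561619e+00, -1.31374636e-03]), 'ft_force': array([-0.39548702, -0.43515314,  0.59683317]), 'wrist_torque': array([-0.0533652 ,  0.01248451, -0.01184352]), 'width': 0.08522143411270841}
scene {'camera_matrix': array([[533.86618626,   0.        , 278.28822548],
       [  0.        , 533.86618626, 218.91345439],
       [  0.        ,   0.        ,   1.        ]]), 'k1': -0.09664415498335449, 'world_to_cam': array([[ 0.34777869,  0.93740794,  0.01778566, -0.13149907],
       [ 0.58984811, -0.20400972, -0.78131891, -0.28374807],
       [-0.72878611,  0.28221691, -0.62387853,  1.65133347],
       [ 0.        ,  0.        ,  0.        ,  1.        ]])}
top {'camera_matrix': array([[431.04782012,   0.        , 279.50862514],
       [  0.        , 431.04782012, 205.14727649],
       [  0.        ,   0.        ,   1.        ]]), 'k1': 0.0001286830120547681, 'world_to_cam': array([[-1.85109211e-02, -9.99828469e-01, -6.15234870e-04,
        -5.41368482e-02],
       [-9.73870795e-01,  1.81696358e-02, -2.26374776e-01,
         5.43805308e-01],
       [ 2.26347124e-01, -3.59124634e-03, -9.74040083e-01,
         9.74006627e-01],
       [ 0.00000000e+00,  0.00000000e+00,  0.00000000e+00,
         1.00000000e+00]])}
```

View pics/scene0.png

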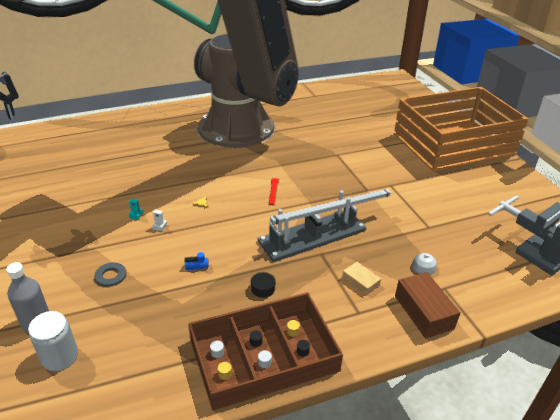

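View pics/top0.png

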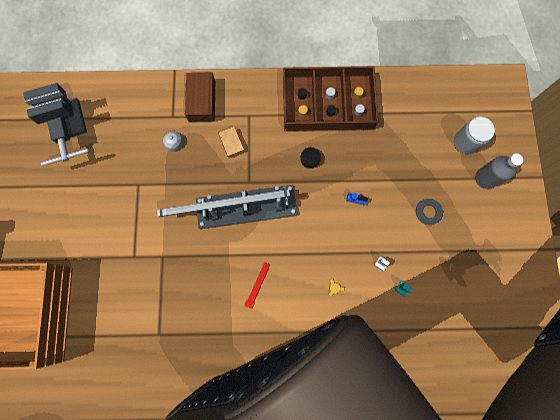

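The scene view shows the bar running (275,218)–(388,192), the white clip at (158,220), and the turquoise decoy at (135,210). In the top view the bar runs (160,213)–(297,190) and the clip is at (383,263). I'll zoom in next.

```bash
cat > h.py <<'E'
import numpy as np, cv2
from plant import *
def cal(n):
    c=calibration(n); return c["camera_matrix"],c["k1"],c["world_to_cam"]
def ray(n,u,v):
    K,k1,T=cal(n)
    x,y=cv2.undistortPoints(np.array([[[u,v]]],float),K,np.array([k1,0,0,0,0.]))[0,0]
    R=T[:3,:3]; t=T[:3,3]
    return -R.T@t, R.T@np.array([x,y,1.])
def onz(n,u,v,z):
    o,d=ray(n,u,v); return o+d*(z-o[2])/d[2]
def proj(n,P):
    K,k1,T=cal(n)
    q,_=cv2.projectPoints(np.array(P,float).reshape(-1,3),cv2.Rodrigues(T[:3,:3])[0],T[:3,3],K,np.array([k1,0,0,0,0.]))
    return q.reshape(-1,2)
def tri(u1,u2):
    a,d=ray("scene",*u1); b,e=ray("top",*u2)
    d/=np.linalg.norm(d); e/=np.linalg.norm(e)
    st=np.linalg.lstsq(np.c_[d,-e],b-a,rcond=None)[0]
    p,q=a+d*st[0],b+e*st[1]; return (p+q)/2,np.linalg.norm(p-q)
def crop(img,x0,y0,x1,y1,s,name):
    cv2.imwrite("pics/"+name,cv2.resize(img[y0:y1,x0:x1],None,fx=s,fy=s,interpolation=cv2.INTER_CUBIC))
E
python3 - <<'E'
from h import *
t=cv2.imread("pics/top0.png"); s=cv2.imread("pics/scene0.png")
crop(t,150,175,310,240,5,"t_bar.png"); crop(s,250,175,400,265,5,"s_bar.png")
a=cv2.resize(t[250:300,365:420],None,fx=7,fy=7,interpolation=2);b=cv2.resize(s[190:240,120:175],None,fx=7,fy=7,interpolation=2)
cv2.imwrite("pics/clip.png",np.hstack([a,b]))
E
```

```text
(no output)
```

View pics/t_bar.png

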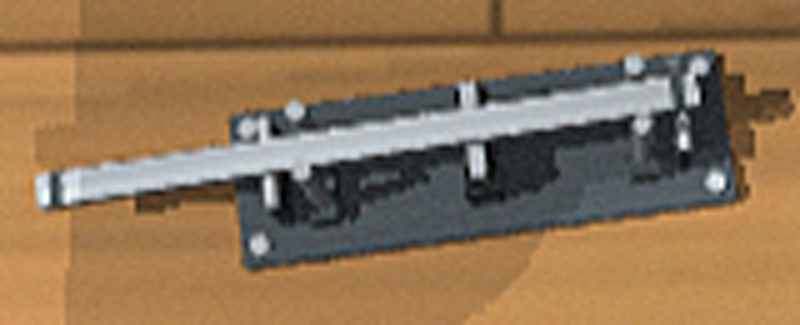

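View pics/s_bar.png

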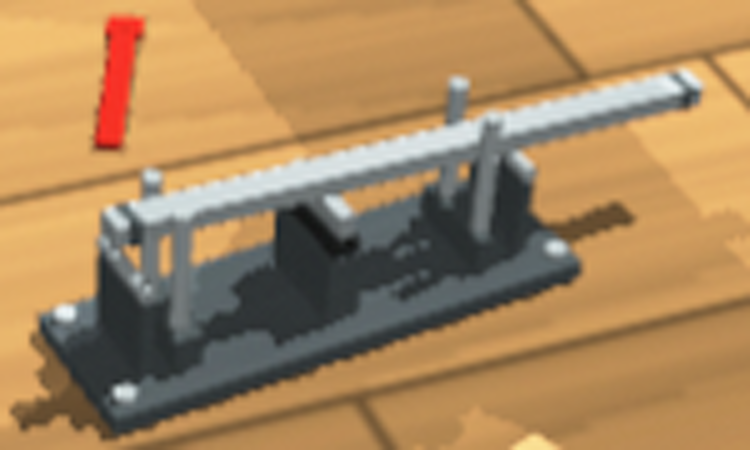

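View pics/clip.png

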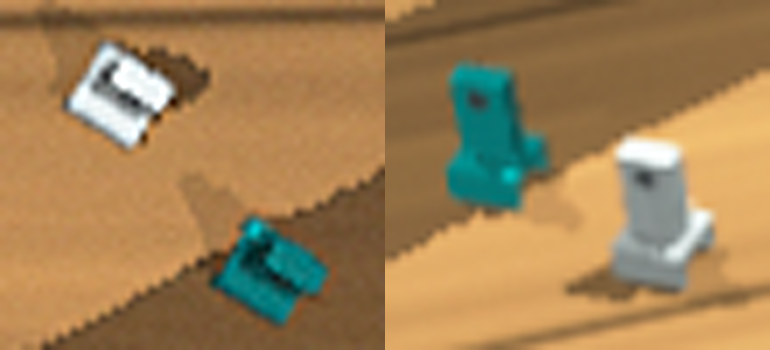

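```bash
python3 - <<'E'
from h import *
t=cv2.imread("pics/top0.png"); s=cv2.imread("pics/scene0.png")
f=lambda p:(150+p[0]/5-.4,175+p[1]/5-.4)
pins=[onz("top",*f(p),.094) for p in[(295,110),(303,172),(634,64),(643,126)]]
L=(pins[0]+pins[1])/2;R=(pins[2]+pins[3])/2
print("pins top",L,R,(L+R)/2,np.linalg.norm(L-R),np.arctan2(*(L-R)[[1,0]]))
C=[onz("top",*f(p),.012) for p in[(232,116),(715,52),(733,200),(248,268)]]
print("base",np.mean(C,0),np.degrees(np.arctan2(*(C[0]-C[1])[[1,0]])),np.degrees(np.arctan2(*(C[3]-C[2])[[1,0]])),np.linalg.norm(C[0]-C[1]),np.linalg.norm(C[0]-C[3]))
g=lambda p:(250+p[0]/5-.4,175+p[1]/5-.4)
sp=[onz("scene",*g(p),.094) for p in[(458,81),(491,119),(151,173),(182,218)]]
L=(sp[0]+sp[1])/2;R=(sp[2]+sp[3])/2
print("pins scene",L,R,(L+R)/2,np.linalg.norm(L-R),np.degrees(np.arctan2(*(L-R)[[1,0]])))
a=cv2.resize(t[250:282,370:405],None,fx=14,fy=14,interpolation=0);b=cv2.resize(s[200:236,145:180],None,fx=14,fy=14,interpolation=0)
h=max(len(a),len(b)); a=np.pad(a,((0,h-len(a)),(0,0),(0,0)))
o=np.hstack([a,b]); cv2.imwrite("pics/clip2.png",o[:,:800] if o.shape[1]>800 else o); print(o.shape)
E
```

```text
pins top [0.54406802 0.09925586 0.094     ] [ 0.56327361 -0.05944861  0.094     ] [0.55367082 0.01990363 0.094     ] 0.1598623196071186 1.691225531767699
base [0.55310374 0.01976447 0.012     ] 96.75326801870732 97.07227084130017 0.24735704184452637 0.07896089978390092
pins scene [0.54485034 0.09841655 0.094     ] [ 0.56518554 -0.06053987  0.094     ] [0.55501794 0.01893834 0.094     ] 0.16025187967496382 97.29021985702808
(504, 980, 3)
```

View pics/clip2.png

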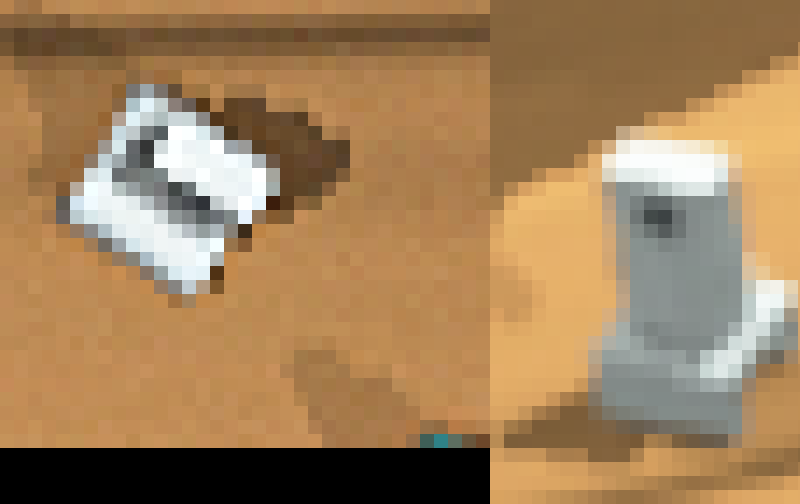

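```bash
python3 - <<'E'
from h import *
f=lambda x,y:(370+x/14-.5,250+y/14-.5)
g=lambda x,y:(145+(x-490)/14-.5,200+y/14-.5)
print("tab top tri",tri(g(670,165),f(212,162)), onz("top",*f(212,162),.047),onz("scene",*g(670,165),.047))
l,b,t=[onz("top",*f(*p),.013) for p in[(62,210),(190,295),(140,88)]]
print("deck c",(b+t)/2, np.degrees(np.arctan2(*(l-b)[[1,0]])),np.linalg.norm(l-b),np.degrees(np.arctan2(*(t-l)[[1,0]])),np.linalg.norm(t-l))
p,q=onz("top",*f(152,135),.047),onz("top",*f(268,190),.047);print("tab dir",np.degrees(np.arctan2(*(p-q)[[1,0]])),np.linalg.norm(p-q))
p,q=onz("scene",*g(608,165),.047),onz("scene",*g(735,168),.047);print("tab dir s",np.degrees(np.arctan2(*(p-q)[[1,0]])),np.linalg.norm(p-q))
p,q=onz("scene",*g(600,405),0),onz("scene",*g(742,437),0);print("foot",p,q,np.degrees(np.arctan2(*(p-q)[[1,0]])),np.linalg.norm(p-q))
# bar ends
f=lambda x,y:(150+x/5-.4,175+y/5-.4)
for P,z in(((40,188),.067),((668,93),.088)): print("barend",onz("top",*f(*P),z))
# straightforward predictions
e=np.array([.5543,.0194]);y=np.array([np.cos(np.radians(97)),np.sin(np.radians(97))])
print("pred left",e+y*.21,"right",e-y*.11)
import scipy.spatial.transform as S
o=observe();print(S.Rotation.from_rotvec(o["tool_rot"]).as_matrix().round(3))
E
```

```text
tab top tri (array([ 0.40552331, -0.31131896,  0.04695689]), np.float64(0.0010392271126317594)) [ 0.40563404 -0.31078942  0.047     ] [ 0.40531175 -0.3118039   0.047     ]
deck c [ 0.40396306 -0.31049757  0.013     ] 54.60070535283724 0.026079782862990408 -35.75144787419157 0.02587653590883913
tab dir 63.052483787924615 0.02124563396362632
tab dir s -111.28425475220504 0.02137669973238404
foot [ 0.40540557 -0.32965029  0.        ] [ 4.21725947e-01 -3.08356459e-01  1.11022302e-16] -127.46788081885978 0.026828749109517384
barend [0.52978365 0.22674587 0.067     ]
barend [ 0.56550289 -0.07337705  0.088     ]
pred left [0.52870744 0.22783469] right [ 0.56770563 -0.08978008]
[[-0.335  0.942 -0.001]
 [ 0.942  0.335  0.001]
 [ 0.001 -0.    -1.   ]]
```

The top view puts the edge at about (0.554, 0.019), with the bar axis at 97° and its left end at about (0.529, 0.228). The clip is at about (0.405, -0.311) with its y-axis at about 55°. First I'll swing round to bring the closed fingers beyond the bar's +y end.

Emit:
drive_tool(commands=[{"claw": 1, "linear": [0.022, 0.056, 0], "rot": [0, 0, -5.2]}, {"claw": 1, "linear": [0.022, 0.056, 0], "rot": [0, 0, -5.2]}, {"claw": 1, "linear": [0.022, 0.056, 0], "rot": [0, 0, -5.2]}, {"claw": 1, "linear": [0.022, 0.056, 0], "rot": [0, 0, -5.2]}, {"claw": 1, "linear": [0.022, 0.056, 0], "rot": [0, 0, -5.2]}, {"claw": 1, "linear": [0.022, 0.056, 0], "rot": [0, 0, -5.2]}, {"claw": 1, "linear": [0.022, 0.056, 0], "rot": [0, 0, -5.2]}, {"claw": 1, "linear": [0.022, 0.056, 0], "rot": [0, 0, -5.2]}, {"claw": 1, "linear": [0.022, 0.056, 0], "rot": [0, 0, -5.2]}, {"claw": 1, "linear": [0.022, 0.056, 0], "rot": [0, 0, -5.2]}])

```text
t: 1.35
ee_pos: [0.4768, -0.0965, 0.299]
tool_rot: [-0.468, -3.099, -0.007]
ft_force: [1.4, 0.2, 0.3]
width: 0.0004
```

```bash
cat >> h.py <<'E'
from scipy.spatial.transform import Rotation as Ro
E0=np.array([.5543,.0194]);YAW=97.
def stand(p):  # world xy -> stand coords
    c,s=np.cos(np.radians(YAW-90)),np.sin(np.radians(YAW-90)); d=np.asarray(p)[:2]-E0
    return np.array([c*d[0]+s*d[1],-s*d[0]+c*d[1]])
def world(x,y):
    c,s=np.cos(np.radians(YAW-90)),np.sin(np.radians(YAW-90)); return E0+[c*x-s*y,s*x+c*y]
def go(xyz,yaw):
    """tool-frame shift and turn left to target, tool pointing down"""
    o=observe();R=Ro.from_rotvec(o["tool_rot"]);M=R.as_matrix()
    a=np.radians(yaw);T=np.array([[np.cos(a),np.sin(a),0],[np.sin(a),-np.cos(a),0],[0,0,-1.]])
    print("t",o["t"],"pos",o["ee_pos"].round(4),"yaw",np.degrees(np.arctan2(M[1,0],M[0,0])).round(2),"w",round(o["width"],4),"F",o["ft_force"].round(2))
    print(" shift",(M.T@(np.array(xyz)-o["ee_pos"])).round(4),"turn",np.degrees(Ro.from_matrix(M.T@T).as_rotvec()).round(2), "stand",stand(o["ee_pos"]).round(4))
E
python3 - <<'E'
from h import *
go([*world(0,.25),.25],187)
E
```

```text
t 1.35 pos [ 0.4768 -0.0965  0.299 ] yaw 162.83 w 0.0004 F [1.37 0.18 0.32]
 shift [0.0621 0.3615 0.0506] turn [  0.28  -0.42 -24.17] stand [-0.0911 -0.1056]
```

Emit:
drive_tool(commands=[{"claw": 1, "linear": [0.009, 0.06, 0.008], "rot": [0, 0, -4.2]}, {"claw": 1, "linear": [0.005, 0.06, 0.008], "rot": [0, 0, -4.2]}, {"claw": 1, "linear": [0.001, 0.06, 0.008], "rot": [0, 0, -4.2]}, {"claw": 1, "linear": [-0.004, 0.06, 0.008], "rot": [0, 0, -4.2]}, {"claw": 1, "linear": [-0.009, 0.06, 0.008], "rot": [0, 0, -4.2]}, {"claw": 1, "linear": [-0.013, 0.06, 0.008], "rot": [0, 0, -4.2]}])

```text
t: 2.1
ee_pos: [0.5249, 0.2726, 0.2528]
tool_rot: [0.246, -3.128, -0.01]
ft_force: [1.8, -0.8, -0.0]
width: 0.0
```

```bash
python3 - <<'E'
from h import *
go([*world(0,.25),.118],187)
E
```

```text
t 2.1 pos [0.5249 0.2726 0.2528] yaw -171.0 w 0.0 F [ 1.83 -0.85 -0.04]
 shift [ 0.0014 -0.0057  0.1348] turn [ 0.4  -0.21  2.  ] stand [0.0017 0.2549]
```

Emit:
drive_tool(commands=[{"claw": 1, "linear": [0.002, 0, 0.045], "rot": [0.2, -0.2, 2]}, {"claw": 1, "linear": [0, 0, 0.045], "rot": [0, 0, 0]}, {"claw": 1, "linear": [0, 0, 0.035], "rot": [0, 0, 0]}, {"claw": 1, "linear": [0, 0, 0.006], "rot": [0, 0, 0]}, {"claw": 1, "linear": [0, 0, 0], "rot": [0, 0, 0]}])

```text
t: 2.72
ee_pos: [0.5225, 0.2782, 0.1169]
tool_rot: [0.201, -3.134, -0.003]
ft_force: [0.0, 0.7, -0.3]
width: 0.0
```

```bash
python3 - <<'E'
from h import *
go([*world(0,.225),.118],187)
s=read_camera("scene");t=read_camera("top")
crop(s,250,120,450,270,4,"s1.png");crop(t,120,150,310,240,4,"t1.png")
E
```

```text
t 2.725 pos [0.5225 0.2782 0.1169] yaw -172.65 w 0.0 F [ 0.01  0.7  -0.34]
 shift [ 0.0002 -0.0357 -0.0011] turn [ 0.12 -0.06  0.35] stand [-0.      0.2607]
```

View pics/s1.png

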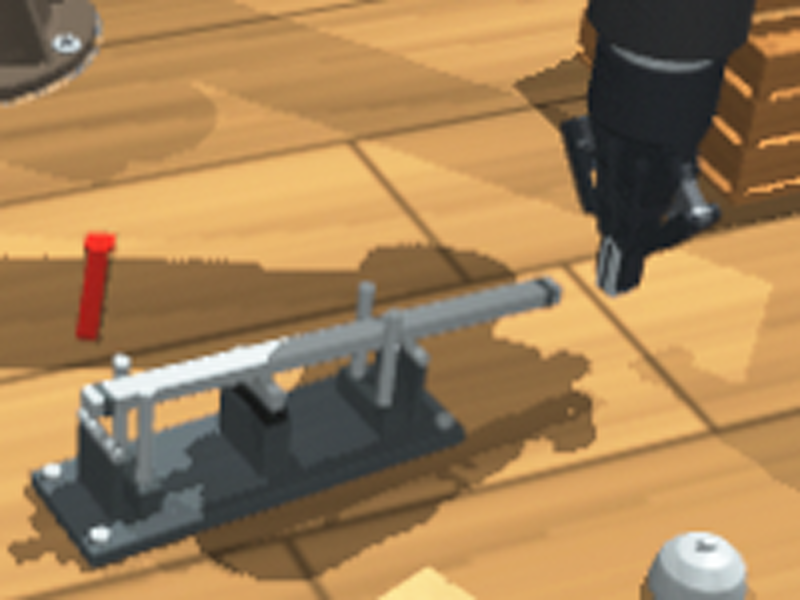

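View pics/t1.png

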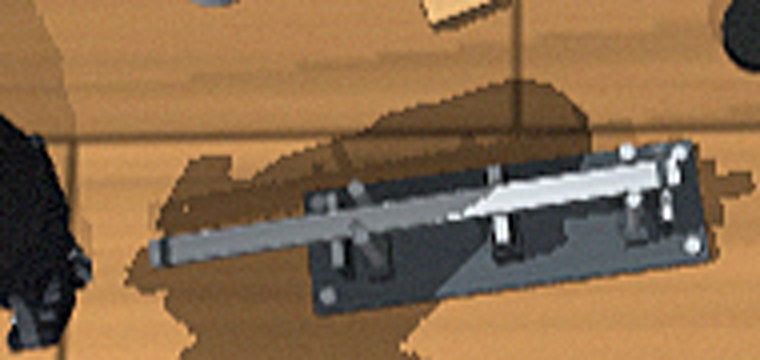

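Side view: fingertip at crop (620,285), bar end at (550,290), and the two are lined up. Next I'll close the gap and push about 15 mm.

Emit:
drive_tool(commands=[{"claw": 1, "linear": [0, -0.015, -0.001], "rot": [0, 0, 0.3]}, {"claw": 1, "linear": [0, -0.015, 0], "rot": [0, 0, 0]}, {"claw": 1, "linear": [0, -0.005, 0], "rot": [0, 0, 0]}, {"claw": 1, "linear": [0, -0.005, 0], "rot": [0, 0, 0]}, {"claw": 1, "linear": [0, -0.005, 0], "rot": [0, 0, 0]}, {"claw": 1, "linear": [0, -0.005, 0], "rot": [0, 0, 0]}, {"claw": 1, "linear": [0, -0.004, 0], "rot": [0, 0, 0]}, {"claw": 1, "linear": [0, 0, 0], "rot": [0, 0, 0]}])

```text
t: 3.82
ee_pos: [0.5324, 0.224, 0.1233]
tool_rot: [-0.192, 3.127, 0.017]
ft_force: [0.0, 1.0, 0.9]
width: 0.0
```

```bash
python3 - <<'E'
from h import *
go([*world(0,.205),.118],187)
s=read_camera("scene");t=read_camera("top")
crop(s,250,120,450,270,4,"s2.png")
E
```

```text
t 3.825 pos [0.5324 0.224  0.1233] yaw -172.96 w 0.0 F [0.03 0.98 0.92]
 shift [ 0.0032 -0.0008  0.0053] turn [0.58 0.52 0.04] stand [0.0032 0.2057]
```

View pics/s2.png

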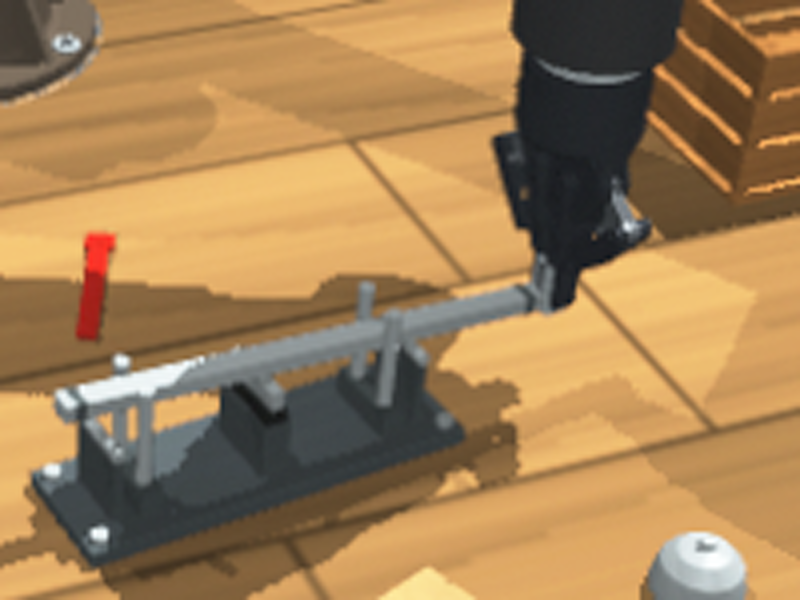

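The right end has come out over its rest and the bar is still tipped. From here I go in short steps: push a few mm, back off, wait, look.

Emit:
drive_tool(commands=[{"claw": 1, "linear": [0.002, -0.002, 0.004], "rot": [0.4, 0.4, 0]}, {"claw": 1, "linear": [0, -0.002, 0], "rot": [0, 0, 0]}, {"claw": 1, "linear": [0, 0, 0], "rot": [0, 0, 0]}, {"claw": 1, "linear": [0, 0.006, 0], "rot": [0, 0, 0]}, {"claw": 1, "linear": [0, 0, 0], "rot": [0, 0, 0]}, {"claw": 1, "linear": [0, 0, 0], "rot": [0, 0, 0]}, {"claw": 1, "linear": [0, 0, 0], "rot": [0, 0, 0]}])

```text
t: 4.8
ee_pos: [0.5297, 0.2266, 0.1185]
tool_rot: [-0.194, 3.135, 0.003]
ft_force: [0.3, 0.6, 0.7]
width: 0.0
```

```bash
cat > look.py <<'E'
import sys
from h import *
n=sys.argv[1]; yl=float(sys.argv[2]) # assumed bar_left y
go([*world(0,yl+.011),.118],187)
s=read_camera("scene")
x0,y0,k=250,150,5
c=cv2.resize(s[y0:260,x0:400],None,fx=k,fy=k,interpolation=cv2.INTER_CUBIC)
for tilt,col in((.073,(0,0,255)),(0,(0,255,0)),(-.073,(255,0,0))):
    for y in(yl,yl-.32):
        # top face outer corners of the end
        sy=4e-3*np.sign(tilt)
        for xx in(-.008,.008):
            z=.082-tilt*(y-sy)
            q=proj("scene",[[*world(xx,y),z]])[0]
            cv2.circle(c,(int((q[0]-x0+.5)*k),int((q[1]-y0+.5)*k)),2,col,-1)
cv2.imwrite(f"pics/{n}.png",c)
E
python3 look.py c1 .191
```

```text
t 4.8 pos [0.5297 0.2266 0.1185] yaw -172.92 w 0.0 F [0.31 0.61 0.72]
 shift [ 0.0008 -0.0066  0.0004] turn [0.11 0.05 0.08] stand [0.0008 0.2086]
```

View pics/c1.png

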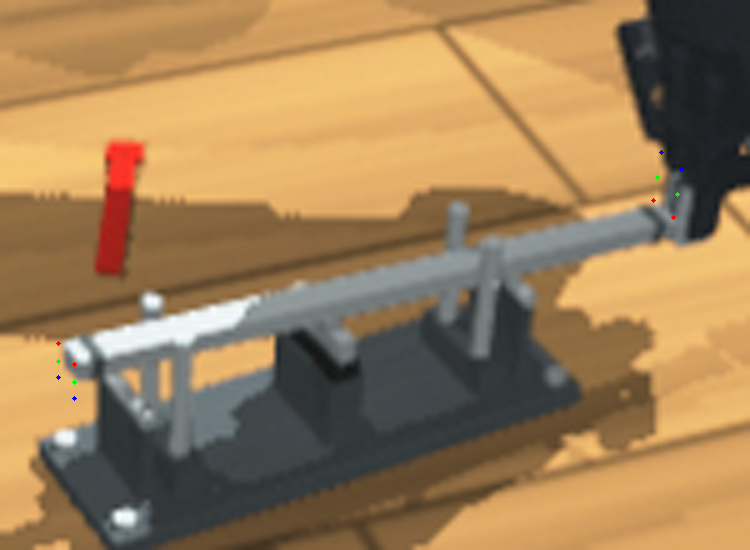

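The bar is still tipped left, matching the red dots. bar_left is at about 0.195, so the shift so far is about 15 mm. Next step is 4 mm.

Emit:
drive_tool(commands=[{"claw": 1, "linear": [0.001, -0.006, 0], "rot": [0, 0, 0]}, {"claw": 1, "linear": [0, -0.004, 0], "rot": [0, 0, 0]}, {"claw": 1, "linear": [0, 0, 0], "rot": [0, 0, 0]}, {"claw": 1, "linear": [0, 0.006, 0], "rot": [0, 0, 0]}, {"claw": 1, "linear": [0, 0, 0], "rot": [0, 0, 0]}, {"claw": 1, "linear": [0, 0, 0], "rot": [0, 0, 0]}, {"claw": 1, "linear": [0, 0, 0], "rot": [0, 0, 0]}])

```text
t: 5.72
ee_pos: [0.5292, 0.2221, 0.1186]
tool_rot: [-0.194, 3.135, 0.003]
ft_force: [-0.1, 0.5, 0.3]
width: -0.0001
```

```bash
python3 look.py c2 .191
```

```text
t 5.725 pos [0.5292 0.2221 0.1186] yaw -172.93 w -0.0001 F [-0.06  0.47  0.26]
 shift [-0.0002 -0.0023  0.0006] turn [0.12 0.06 0.07] stand [-2.000e-04  2.043e-01]
```

View pics/c2.png

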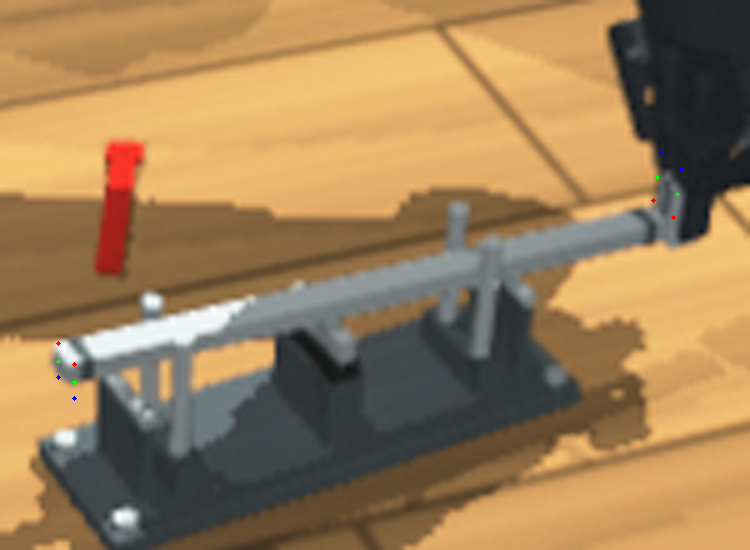

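Emit:
drive_tool(commands=[{"claw": 1, "linear": [0, -0.006, 0], "rot": [0, 0, 0]}, {"claw": 1, "linear": [0, -0.004, 0], "rot": [0, 0, 0]}, {"claw": 1, "linear": [0, 0, 0], "rot": [0, 0, 0]}, {"claw": 1, "linear": [0, 0.006, 0], "rot": [0, 0, 0]}, {"claw": 1, "linear": [0, 0, 0], "rot": [0, 0, 0]}, {"claw": 1, "linear": [0, 0, 0], "rot": [0, 0, 0]}, {"claw": 1, "linear": [0, 0, 0], "rot": [0, 0, 0]}])

```text
t: 6.65
ee_pos: [0.5297, 0.2178, 0.1186]
tool_rot: [-0.193, 3.135, 0.003]
ft_force: [0.1, 0.7, 1.0]
width: -0.0003
```

```bash
python3 look.py c3 .187
```

```text
t 6.65 pos [0.5297 0.2178 0.1186] yaw -172.94 w -0.0003 F [0.14 0.72 0.96]
 shift [-0.0002 -0.002   0.0005] turn [0.12 0.06 0.06] stand [-0.0002  0.2   ]
```

View pics/c3.png

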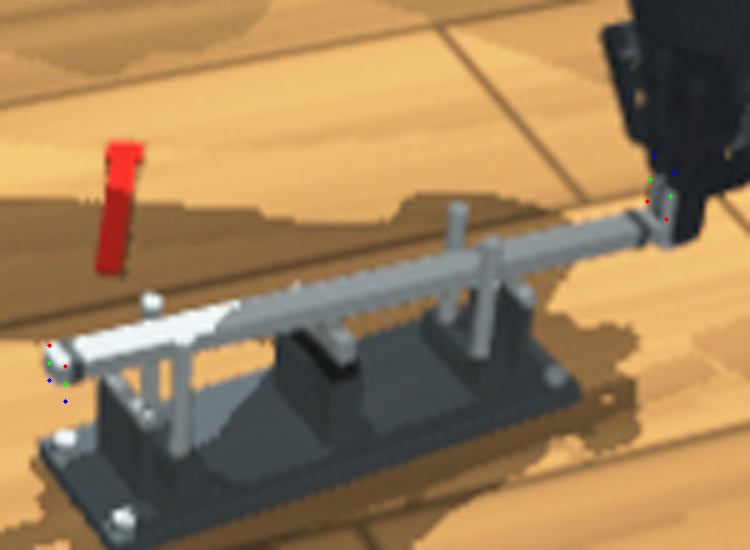

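Still tipped. Next step.

Emit:
drive_tool(commands=[{"claw": 1, "linear": [0, -0.006, 0], "rot": [0, 0, 0]}, {"claw": 1, "linear": [0, -0.004, 0], "rot": [0, 0, 0]}, {"claw": 1, "linear": [0, 0, 0], "rot": [0, 0, 0]}, {"claw": 1, "linear": [0, 0.006, 0], "rot": [0, 0, 0]}, {"claw": 1, "linear": [0, 0, 0], "rot": [0, 0, 0]}, {"claw": 1, "linear": [0, 0, 0], "rot": [0, 0, 0]}, {"claw": 1, "linear": [0, 0, 0], "rot": [0, 0, 0]}])

```text
t: 7.58
ee_pos: [0.5302, 0.2136, 0.1186]
tool_rot: [-0.193, 3.135, 0.003]
ft_force: [0.6, -0.5, 0.5]
width: -0.0005
```

```bash
python3 look.py c4 .183
```

```text
t 7.575 pos [0.5302 0.2136 0.1186] yaw -172.94 w -0.0005 F [ 0.63 -0.54  0.46]
 shift [-0.0002 -0.0016  0.0006] turn [0.12 0.06 0.06] stand [-0.0002  0.1956]
```

View pics/c4.png

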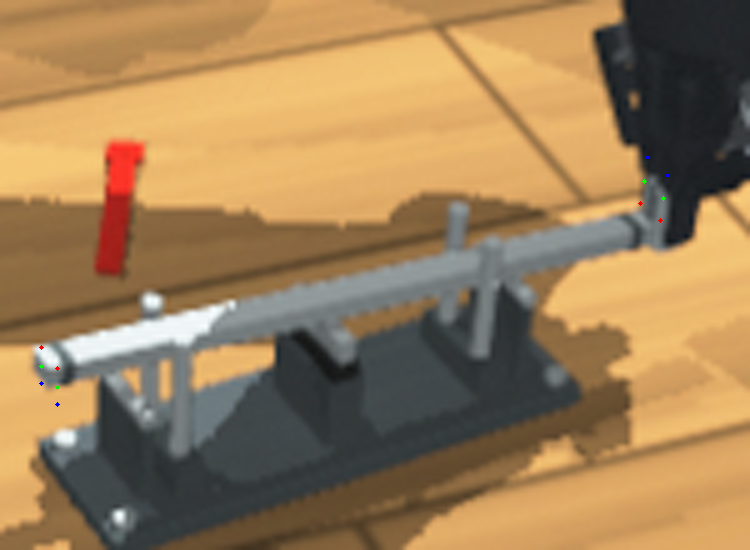

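Still tipped. Next step.

Emit:
drive_tool(commands=[{"claw": 1, "linear": [0, -0.006, 0], "rot": [0, 0, 0]}, {"claw": 1, "linear": [0, -0.004, 0], "rot": [0, 0, 0]}, {"claw": 1, "linear": [0, 0, 0], "rot": [0, 0, 0]}, {"claw": 1, "linear": [0, 0.006, 0], "rot": [0, 0, 0]}, {"claw": 1, "linear": [0, 0, 0], "rot": [0, 0, 0]}, {"claw": 1, "linear": [0, 0, 0], "rot": [0, 0, 0]}, {"claw": 1, "linear": [0, 0, 0], "rot": [0, 0, 0]}])

```text
t: 8.5
ee_pos: [0.5307, 0.2092, 0.1185]
tool_rot: [-0.193, 3.135, 0.003]
ft_force: [-0.1, -0.4, -0.2]
width: -0.0002
```

```bash
python3 look.py c5 .179
```

```text
t 8.5 pos [0.5307 0.2092 0.1185] yaw -172.95 w -0.0002 F [-0.08 -0.4  -0.22]
 shift [-0.0002 -0.0013  0.0005] turn [0.12 0.06 0.05] stand [-0.0002  0.1913]
```

View pics/c5.png

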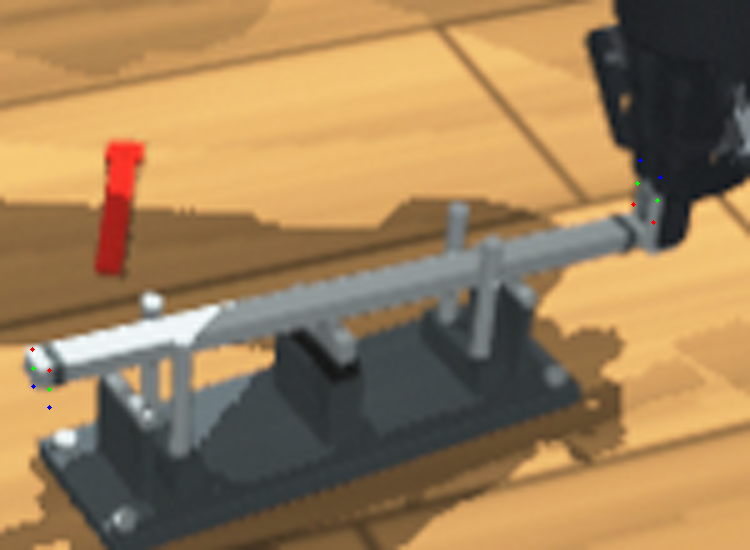

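Still tipped, with the shift now about 32 mm. Next step.

Emit:
drive_tool(commands=[{"claw": 1, "linear": [0, -0.006, 0], "rot": [0, 0, 0]}, {"claw": 1, "linear": [0, -0.004, 0], "rot": [0, 0, 0]}, {"claw": 1, "linear": [0, 0, 0], "rot": [0, 0, 0]}, {"claw": 1, "linear": [0, 0.006, 0], "rot": [0, 0, 0]}, {"claw": 1, "linear": [0, 0, 0], "rot": [0, 0, 0]}, {"claw": 1, "linear": [0, 0, 0], "rot": [0, 0, 0]}, {"claw": 1, "linear": [0, 0, 0], "rot": [0, 0, 0]}])

```text
t: 9.43
ee_pos: [0.5312, 0.2049, 0.1185]
tool_rot: [-0.193, 3.135, 0.003]
ft_force: [-0.1, 0.2, 0.4]
width: 0.0001
```

```bash
python3 look.py c6 .174
```

```text
t 9.425 pos [0.5312 0.2049 0.1185] yaw -172.95 w 0.0001 F [-0.13  0.21  0.38]
 shift [-0.0003 -0.002   0.0005] turn [0.12 0.05 0.05] stand [-0.0003  0.187 ]
```

View pics/c6.png

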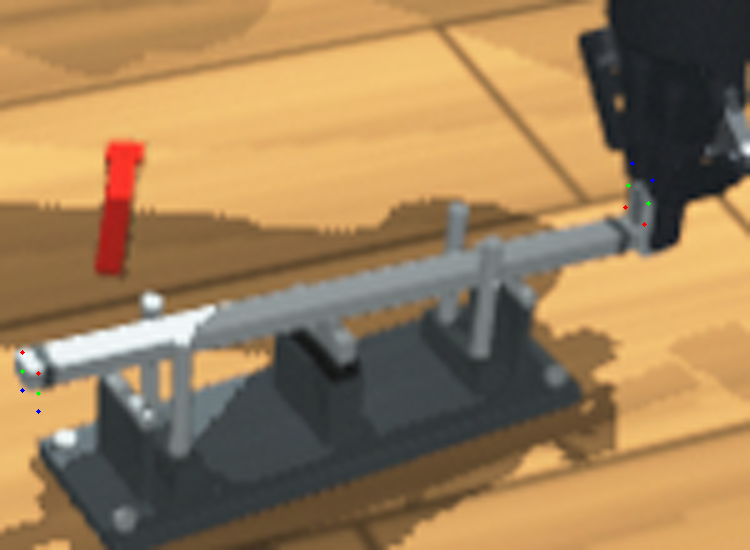

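Still tipped, with the shift about 36 mm. Next step.

Emit:
drive_tool(commands=[{"claw": 1, "linear": [0, -0.006, 0], "rot": [0, 0, 0]}, {"claw": 1, "linear": [0, -0.004, 0], "rot": [0, 0, 0]}, {"claw": 1, "linear": [0, 0, 0], "rot": [0, 0, 0]}, {"claw": 1, "linear": [0, 0.006, 0], "rot": [0, 0, 0]}, {"claw": 1, "linear": [0, 0, 0], "rot": [0, 0, 0]}, {"claw": 1, "linear": [0, 0, 0], "rot": [0, 0, 0]}, {"claw": 1, "linear": [0, 0, 0], "rot": [0, 0, 0]}])

```text
t: 10.35
ee_pos: [0.5318, 0.2007, 0.1185]
tool_rot: [-0.193, 3.135, 0.004]
ft_force: [1.1, -0.5, -0.5]
width: -0.0003
```

```bash
python3 look.py c7 .170
```

```text
t 10.35 pos [0.5318 0.2007 0.1185] yaw -172.96 w -0.0003 F [ 1.08 -0.47 -0.5 ]
 shift [-0.0003 -0.0017  0.0005] turn [0.13 0.06 0.04] stand [-0.0003  0.1827]
```

View pics/c7.png

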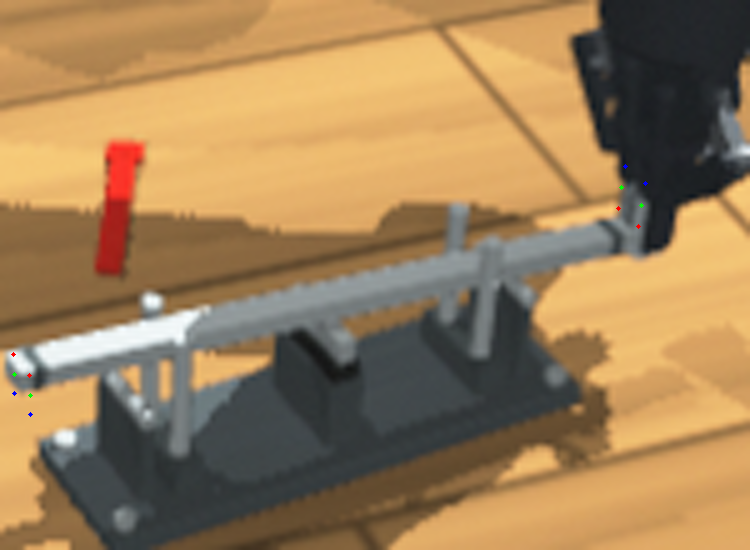

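Still tipped, with the shift about 40 mm. I'll widen the crop to the left and step again.

Emit:
drive_tool(commands=[{"claw": 1, "linear": [0, -0.006, 0], "rot": [0, 0, 0]}, {"claw": 1, "linear": [0, -0.004, 0], "rot": [0, 0, 0]}, {"claw": 1, "linear": [0, 0, 0], "rot": [0, 0, 0]}, {"claw": 1, "linear": [0, 0.006, 0], "rot": [0, 0, 0]}, {"claw": 1, "linear": [0, 0, 0], "rot": [0, 0, 0]}, {"claw": 1, "linear": [0, 0, 0], "rot": [0, 0, 0]}, {"claw": 1, "linear": [0, 0, 0], "rot": [0, 0, 0]}])

```text
t: 11.28
ee_pos: [0.5323, 0.1967, 0.1186]
tool_rot: [-0.192, 3.134, 0.005]
ft_force: [0.5, 0.4, 0.1]
width: 0.0004
```

```bash
sed -i 's/x0,y0,k=250,150,5/x0,y0,k=230,150,5/; s/x0:400/x0:385/' look.py; python3 look.py c8 .166
```

```text
t 11.275 pos [0.5323 0.1967 0.1186] yaw -172.97 w 0.0004 F [0.54 0.44 0.14]
 shift [-0.0002 -0.0016  0.0006] turn [0.18 0.08 0.03] stand [-0.0002  0.1786]
```

View pics/c8.png

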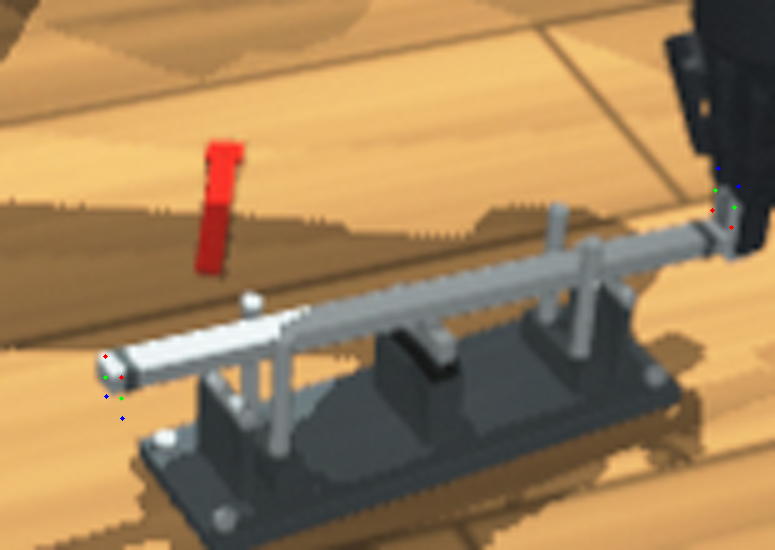

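Still tipped, with the shift about 44 mm. Next step.

Emit:
drive_tool(commands=[{"claw": 1, "linear": [0, -0.006, 0], "rot": [0, 0, 0]}, {"claw": 1, "linear": [0, -0.004, 0], "rot": [0, 0, 0]}, {"claw": 1, "linear": [0, 0, 0], "rot": [0, 0, 0]}, {"claw": 1, "linear": [0, 0.006, 0], "rot": [0, 0, 0]}, {"claw": 1, "linear": [0, 0, 0], "rot": [0, 0, 0]}, {"claw": 1, "linear": [0, 0, 0], "rot": [0, 0, 0]}, {"claw": 1, "linear": [0, 0, 0], "rot": [0, 0, 0]}])

```text
t: 12.2
ee_pos: [0.5329, 0.1926, 0.1187]
tool_rot: [-0.192, 3.134, 0.006]
ft_force: [-0.0, 0.5, 0.4]
width: 0.0
```

```bash
python3 look.py c9 .1615
```

```text
t 12.2 pos [0.5329 0.1926 0.1187] yaw -172.98 w 0.0 F [-0.04  0.52  0.4 ]
 shift [-0.0001 -0.002   0.0007] turn [0.22 0.1  0.02] stand [-1.000e-04  1.745e-01]
```

View pics/c9.png

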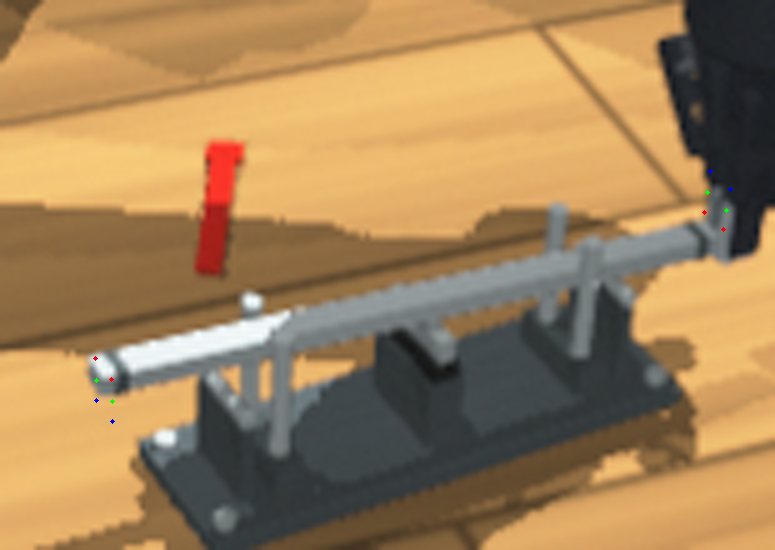

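Still tipped, with the shift about 48 mm. Next step.

Emit:
drive_tool(commands=[{"claw": 1, "linear": [0, -0.006, 0], "rot": [0, 0, 0]}, {"claw": 1, "linear": [0, -0.004, 0], "rot": [0, 0, 0]}, {"claw": 1, "linear": [0, 0, 0], "rot": [0, 0, 0]}, {"claw": 1, "linear": [0, 0.006, 0], "rot": [0, 0, 0]}, {"claw": 1, "linear": [0, 0, 0], "rot": [0, 0, 0]}, {"claw": 1, "linear": [0, 0, 0], "rot": [0, 0, 0]}, {"claw": 1, "linear": [0, 0, 0], "rot": [0, 0, 0]}])

```text
t: 13.12
ee_pos: [0.5335, 0.1886, 0.1188]
tool_rot: [-0.192, 3.134, 0.008]
ft_force: [0.0, 0.4, 0.2]
width: -0.0004
```

```bash
python3 look.py c10 .1575
```

```text
t 13.125 pos [0.5335 0.1886 0.1188] yaw -172.99 w -0.0004 F [0.05 0.37 0.17]
 shift [-0.     -0.002   0.0008] turn [0.27 0.13 0.01] stand [-0.      0.1705]
```

View pics/c10.png

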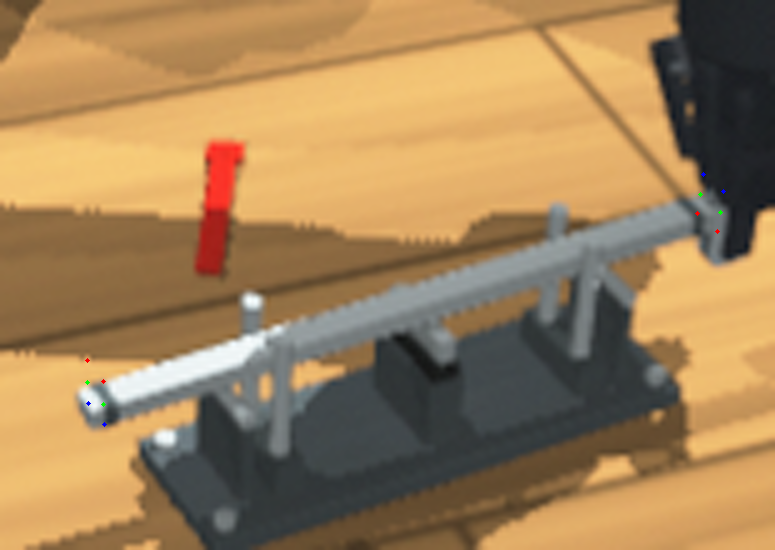

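The bar has lifted off the left rest and is near the green (level) dots. I'll let it settle before looking again.

Emit:
drive_tool(commands=[{"claw": 1, "linear": [0, 0.01, 0], "rot": [0, 0, 0]}, {"claw": 1, "linear": [0, 0, 0], "rot": [0, 0, 0]}, {"claw": 1, "linear": [0, 0, 0], "rot": [0, 0, 0]}, {"claw": 1, "linear": [0, 0, 0], "rot": [0, 0, 0]}, {"claw": 1, "linear": [0, 0, 0], "rot": [0, 0, 0]}, {"claw": 1, "linear": [0, 0, 0], "rot": [0, 0, 0]}, {"claw": 1, "linear": [0, 0, 0], "rot": [0, 0, 0]}])

```text
t: 14.05
ee_pos: [0.5321, 0.1992, 0.1188]
tool_rot: [-0.192, 3.134, 0.007]
ft_force: [0.0, -0.8, 0.2]
width: -0.0002
```

```bash
python3 look.py c11 .1575
```

```text
t 14.05 pos [0.5321 0.1992 0.1188] yaw -172.99 w -0.0002 F [ 0.03 -0.82  0.23]
 shift [-0.0001 -0.0126  0.0007] turn [0.26 0.13 0.01] stand [-1.000e-04  1.811e-01]
```

View pics/c11.png

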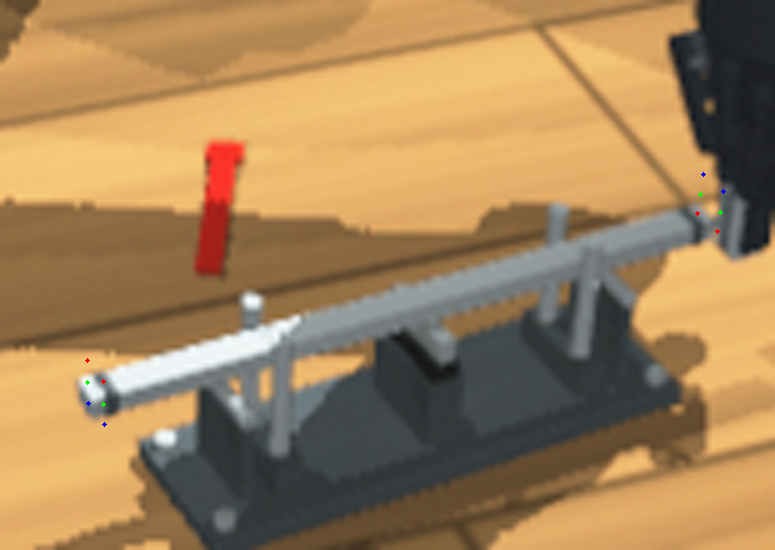

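The bar is level at the green dots and free of the finger. I'll lift away, then check levelness more carefully.

Emit:
drive_tool(commands=[{"claw": 1, "linear": [0, 0.02, -0.03], "rot": [0, 0, 0]}, {"claw": 1, "linear": [0, 0, -0.06], "rot": [0, 0, 0]}, {"claw": 0.5, "linear": [0, 0, -0.06], "rot": [0, 0, 0]}, {"claw": 0.5, "linear": [-0.04, 0, -0.03], "rot": [0, 0, 0]}])

```text
t: 14.6
ee_pos: [0.5672, 0.2226, 0.302]
tool_rot: [0.193, -3.133, -0.002]
ft_force: [1.4, 0.4, -0.3]
width: 0.0358
```

```bash
python3 look.py c12 .1575; python3 - <<'E'
from h import *
t=read_camera("top"); cv2.imwrite("pics/top12.png",t); cv2.imwrite("pics/scene12.png",read_camera("scene"))
crop(t,170,170,320,240,5,"t12.png")
E
```

```text
t 14.6 pos [0.5672 0.2226 0.302 ] yaw -172.95 w 0.0358 F [ 1.4   0.37 -0.33]
 shift [ 0.0371 -0.0318  0.184 ] turn [ 0.08 -0.18  0.05] stand [0.0376 0.2001]
```

View pics/c12.png

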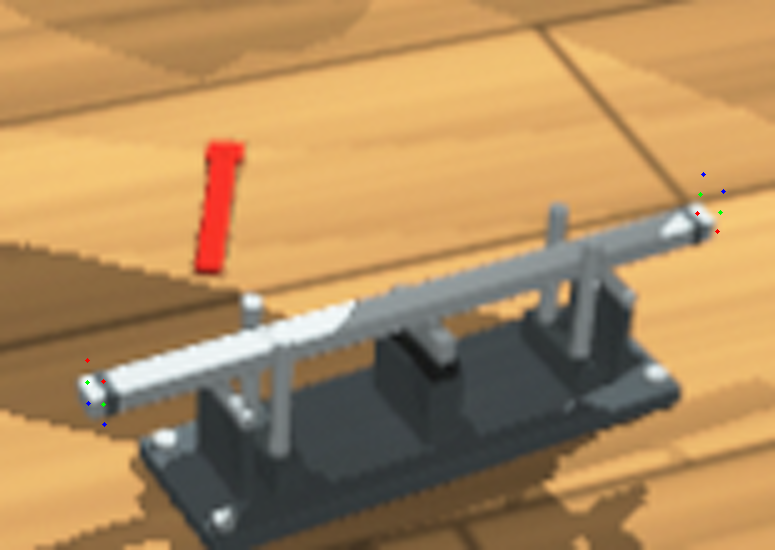

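View pics/t12.png

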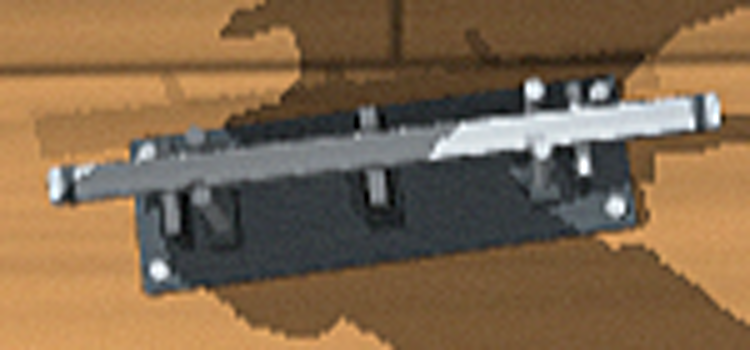

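```bash
python3 - <<'E'
from h import *
a=cv2.imread("pics/scene0.png");b=cv2.imread("pics/scene12.png")
z=lambda i,x,y:cv2.resize(i[y:y+24,x:x+30],None,fx=13,fy=13,interpolation=0)
o=np.vstack([np.hstack([z(a,265,205),z(a,368,182)]),np.hstack([z(b,240,218),z(b,352,182)])]);print(o.shape)
cv2.imwrite("pics/ends.png",o[:600])
E
```

```text
(624, 780, 3)
```

View pics/ends.png

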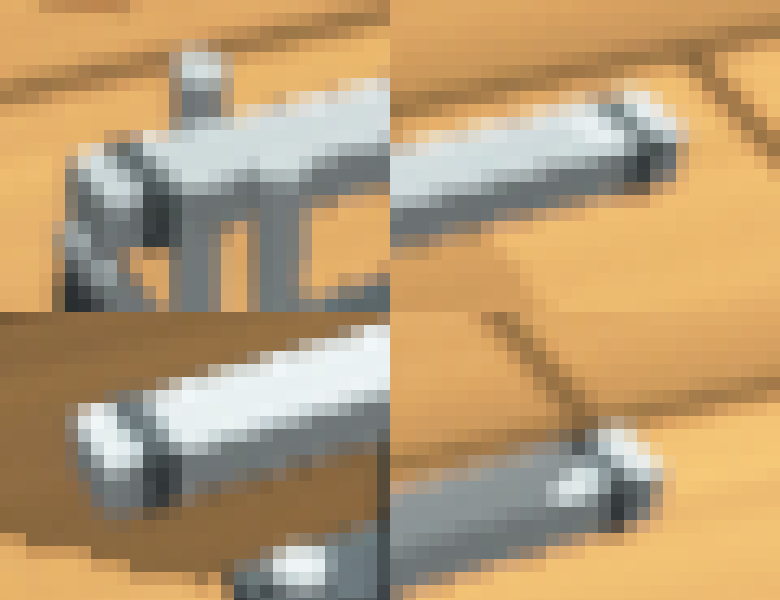

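```bash
python3 - <<'E'
from h import *
def pl(u,v,sx):
    o,d=ray("scene",u-.5,v-.5); a=stand(o);b=stand(o+d); k=(sx-a[0])/(b[0]-a[0]); P=o+k*d; return stand(P)[1],P[2]
for nm,r,l in(("0",(271,216.9),(387.6,189.1)),("12",(245.5,225.2),(370.8,190.7))):
    R=pl(*r,-.008);L=pl(*l,-.008);print(nm,"R",np.round(R,4),"L",np.round(L,4),"len",L[0]-R[0],"tilt",(R[1]-L[1])/(L[0]-R[0]))
E
```

```text
0 R [-0.1062  0.0888] L [0.2122 0.0646] len 0.3184380473964359 tilt 0.07604381822379143
12 R [-0.1673  0.0874] L [0.1604 0.0759] len 0.3277617231627262 tilt 0.03518522232619326
```

```bash
cat > tilt.py <<'E'
from h import *
def tilt(img,yr,yl,label):
    hsv=cv2.cvtColor(img,cv2.COLOR_BGR2HSV); S=hsv[...,1].astype(float)
    pts=[]
    for tl in (0,):
        for y in np.linspace(yr,yl,80):
            if min(abs(y-.08),abs(y+.08))<.018 or abs(y)<.0: continue
            q=proj("scene",[[*world(-.008,y),.082]])[0]; c=int(round(q[0])); r=int(round(q[1]))
            col=S[r-9:r+9,c]; 
            thr=(np.median(S[r-9:r-6,c])+ 15)/2 if False else 70
            i=[k for k in range(1,15) if col[k-1]>=thr>col[k] and col[k+1]<thr and col[k+2]<thr]
            if not i: continue
            k=i[-1]; v=r-9+k-1+(col[k-1]-thr)/(col[k-1]-col[k])
            o,d=ray("scene",c,v);a=stand(o);b=stand(o+d);s=(-.008-a[0])/(b[0]-a[0]);P=o+s*d
            pts.append([stand(P)[1],P[2]])
    p=np.unique(np.array(pts).round(6),axis=0)
    m=np.ones(len(p),bool)
    for _ in range(5):
        f=np.polyfit(p[m,0],p[m,1],1); e=np.abs(np.polyval(f,p[:,0])-p[:,1]); m=e<max(.0015,1.5*np.median(e))
    print(label,"tilt",-f[0].round(4),"z at edge",f[1].round(4),"n",m.sum(),len(p))
if __name__=="__main__":
    tilt(cv2.imread("pics/scene0.png"),-.09,.19,"s0")
    tilt(cv2.imread("pics/scene12.png"),-.14,.14,"s12")
    im=read_camera("scene");tilt(im,-.14,.14,"now");print(observe()["t"])
E
python3 tilt.py
```

```text
s0 tilt 0.0734 z at edge 0.0819 n 60 61
s12 tilt 0.0311 z at edge 0.0812 n 57 58
now tilt 0.0311 z at edge 0.0812 n 57 58
14.8
```

The line fit reproduces the known start tilt (0.0734), which gives confidence in it. It puts the bar now at a steady 0.031 rad, free of the rests but just outside the level band. It needs about 3 mm more, so I'm going back down for a small push.

```bash
python3 - <<'E'
from h import *
go([*world(0,.185),.118],187)
E
```

```text
t 14.8 pos [0.5677 0.2221 0.2969] yaw -173.11 w 0.0425 F [ 0.06 -0.14 -1.65]
 shift [ 0.0366 -0.0145  0.1792] turn [-0.05 -0.44 -0.11] stand [0.038  0.1996]
```

Emit:
drive_tool(commands=[{"claw": 1, "linear": [0.037, -0.004, 0.02], "rot": [0, -0.4, 0]}, {"claw": 1, "linear": [0, -0.004, 0.05], "rot": [0, 0, 0]}, {"claw": 1, "linear": [0, -0.004, 0.05], "rot": [0, 0, 0]}, {"claw": 1, "linear": [0, 0, 0.045], "rot": [0, 0, 0]}, {"claw": 1, "linear": [0, 0, 0.01], "rot": [0, 0, 0]}, {"claw": 1, "linear": [0, 0, 0], "rot": [0, 0, 0]}])

```text
t: 15.55
ee_pos: [0.5252, 0.2021, 0.1138]
tool_rot: [0.188, -3.128, 0.008]
ft_force: [0.9, 0.2, 0.1]
width: -0.0001
```

```bash
python3 - <<'E'
from h import *
from tilt import tilt
go([*world(0,.1615),.118],187)
im=read_camera("scene");tilt(im,-.14,.14,"now");crop(im,340,160,400,220,10,"e13.png")
E
```

```text
t 15.55 pos [0.5252 0.2021 0.1138] yaw -173.12 w -0.0001 F [0.93 0.22 0.11]
 shift [-0.0066 -0.0234 -0.0041] turn [-0.27 -0.45 -0.12] stand [-0.0066  0.1849]
now tilt 0.0269 z at edge 0.0818 n 57 58
```

View pics/e13.png

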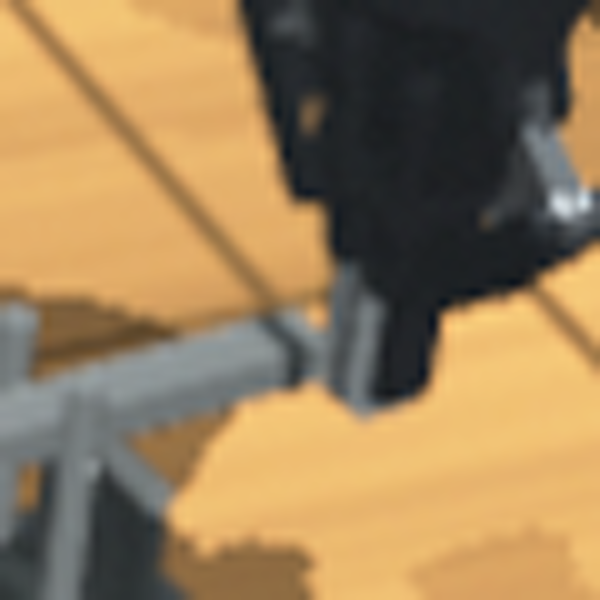

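Emit:
drive_tool(commands=[{"claw": 1, "linear": [-0.006, -0.008, -0.004], "rot": [-0.2, -0.4, 0]}, {"claw": 1, "linear": [0, -0.006, 0], "rot": [0, 0, 0]}, {"claw": 1, "linear": [0, -0.003, 0], "rot": [0, 0, 0]}, {"claw": 1, "linear": [0, 0, 0], "rot": [0, 0, 0]}])

```text
t: 16.1
ee_pos: [0.5359, 0.186, 0.1232]
tool_rot: [-0.188, 3.129, 0.006]
ft_force: [0.9, -0.6, 0.4]
width: -0.0001
```

```bash
python3 - <<'E'
from h import *
go([*world(0,.1615),.118],187)
E
```

```text
t 16.1 pos [0.5359 0.186  0.1232] yaw -173.12 w -0.0001 F [ 0.86 -0.6   0.41]
 shift [ 0.0021 -0.0061  0.0052] turn [ 0.19  0.41 -0.12] stand [0.002  0.1676]
```

Emit:
drive_tool(commands=[{"claw": 1, "linear": [0.002, -0.003, 0.004], "rot": [0, 0.3, 0]}, {"claw": 1, "linear": [0, -0.003, 0], "rot": [0, 0, 0]}, {"claw": 1, "linear": [0, 0, 0], "rot": [0, 0, 0]}, {"claw": 1, "linear": [0, 0.006, 0], "rot": [0, 0, 0]}, {"claw": 1, "linear": [0, 0.006, 0], "rot": [0, 0, 0]}, {"claw": 1, "linear": [0, 0, 0], "rot": [0, 0, 0]}, {"claw": 1, "linear": [0, 0, 0], "rot": [0, 0, 0]}, {"claw": 1, "linear": [0, 0, 0], "rot": [0, 0, 0]}, {"claw": 1, "linear": [0, 0, 0], "rot": [0, 0, 0]}, {"claw": 1, "linear": [0, 0, 0], "rot": [0, 0, 0]}, {"claw": 1, "linear": [0, 0, 0], "rot": [0, 0, 0]}])

```text
t: 17.48
ee_pos: [0.5328, 0.1924, 0.1187]
tool_rot: [-0.189, 3.135, 0.005]
ft_force: [0.3, -0.9, 0.4]
width: 0.0003
```

```bash
python3 - <<'E'
from h import *
from tilt import tilt
go([*world(0,.1615),.118],187)
im=read_camera("scene");tilt(im,-.14,.14,"now")
E
python3 look.py c14 .1535
```

```text
t 17.475 pos [0.5328 0.1924 0.1187] yaw -173.09 w 0.0003 F [ 0.28 -0.88  0.4 ]
 shift [-0.0002 -0.0129  0.0007] turn [ 0.18  0.06 -0.09] stand [-0.0002  0.1744]
now tilt -0.0416 z at edge 0.0816 n 55 58
t 17.525 pos [0.5328 0.1925 0.1188] yaw -173.09 w 0.0001 F [ 0.33 -0.15 -0.62]
 shift [-0.0002 -0.0099  0.0007] turn [ 0.18  0.06 -0.09] stand [-0.0002  0.1744]
```

View pics/c14.png

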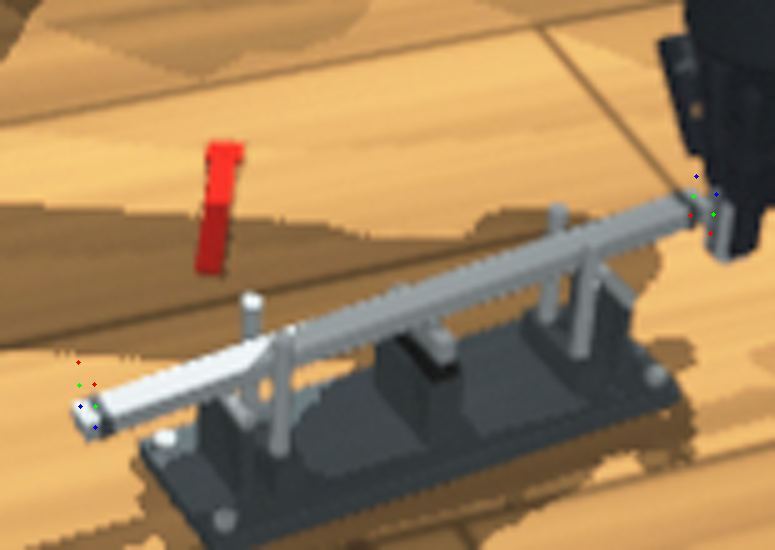

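Just after release the bar leans right (-0.042), as it did before settling last time. I'll wait and measure again.

Emit:
drive_tool(commands=[{"claw": 1, "linear": [0, 0.005, 0], "rot": [0, 0, 0]}, {"claw": 1, "linear": [0, 0, 0], "rot": [0, 0, 0]}, {"claw": 1, "linear": [0, 0, 0], "rot": [0, 0, 0]}, {"claw": 1, "linear": [0, 0, 0], "rot": [0, 0, 0]}, {"claw": 1, "linear": [0, 0, 0], "rot": [0, 0, 0]}])

```text
t: 18.2
ee_pos: [0.5322, 0.1979, 0.1188]
tool_rot: [-0.19, 3.135, 0.005]
ft_force: [0.0, -0.0, 0.6]
width: 0.0001
```

```bash
python3 tilt.py; python3 look.py c15 .1535
```

```text
s0 tilt 0.0734 z at edge 0.0819 n 60 61
s12 tilt 0.0311 z at edge 0.0812 n 57 58
now tilt -0.0432 z at edge 0.0817 n 55 58
18.25
t 18.25 pos [0.5322 0.1979 0.1188] yaw -173.08 w -0.0 F [-0.47 -0.29  0.23]
 shift [-0.0002 -0.0153  0.0007] turn [ 0.18  0.06 -0.08] stand [-0.0002  0.1798]
```

View pics/c15.png

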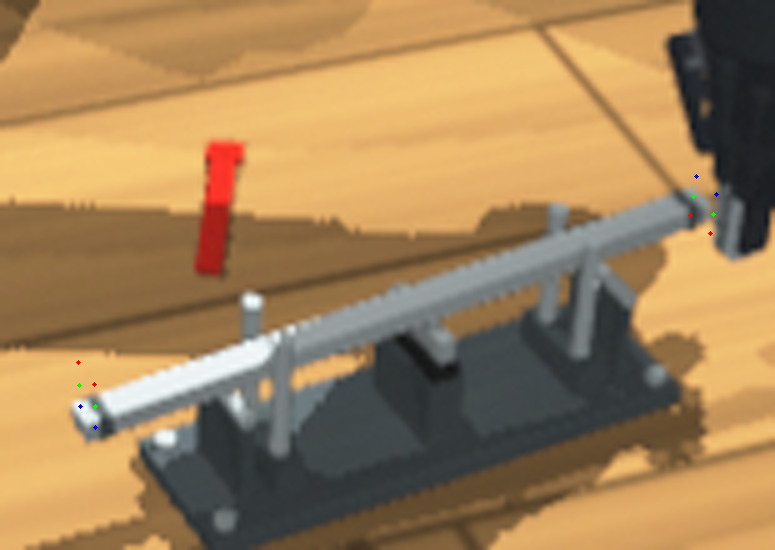

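Both the overlay and the fixed final position suggest the bar now rests on the right. The bar may have turned slightly between the pins, which would bias the fit. I'll check by triangulating both ends from the two views, for t=14.7 and now.

```bash
python3 - <<'E'
from h import *
cv2.imwrite("pics/top15.png",read_camera("top"));cv2.imwrite("pics/scene15.png",read_camera("scene"))
z=lambda i,x,y,w=30:cv2.resize(i[y:y+24,x:x+w],None,fx=12,fy=12,interpolation=0)
a=cv2.imread("pics/top12.png");b=cv2.imread("pics/top15.png");c=cv2.imread("pics/scene15.png")
cv2.imwrite("pics/tends.png",np.vstack([np.hstack([z(a,174,195),z(a,294,182)]),np.hstack([z(b,174,195),z(b,294,182)])]))
cv2.imwrite("pics/sends.png",np.hstack([z(c,240,220),z(c,352,182)]))
E
```

```text
(no output)
```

View pics/tends.png

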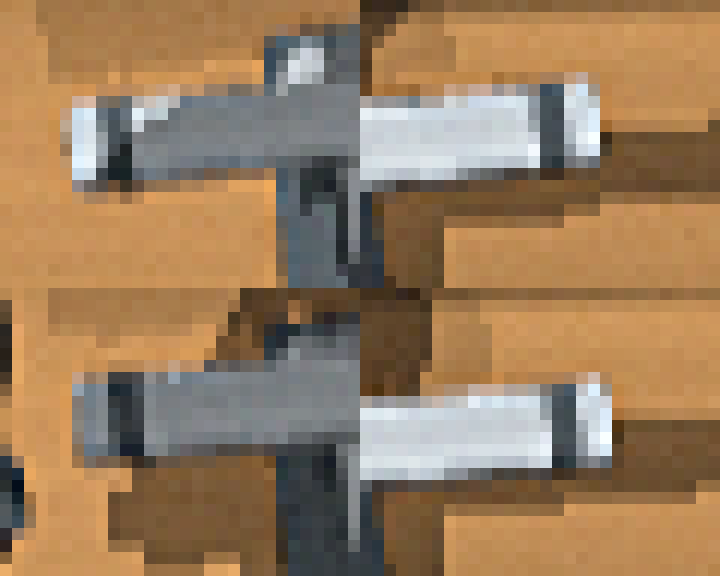

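View pics/sends.png

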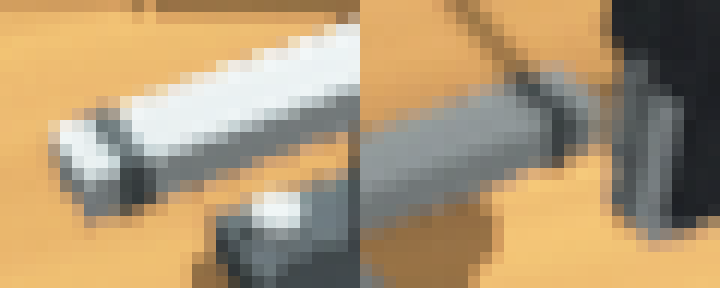

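```bash
python3 - <<'E'
from h import *
h=np.array([.5,.5])
for n,sr,sl,tr,tl in(("12",(251.2,226.7),(368.2,193.5),(310,192.2),(184,206.7)),("15",(249.8,231.8),(367.2,191),(310.9,193.2),(184.4,205.6))):
    R,e1=tri(np.array(sr)-h,np.array(tr)-h);L,e2=tri(np.array(sl)-h,np.array(tl)-h)
    a=stand(R);b=stand(L);print(n,"R",a.round(4),R[2].round(4),"L",b.round(4),L[2].round(4),"err",round(e1,4),round(e2,4),"tilt",((R[2]-L[2])/(b[1]-a[1])).round(3),"yaw",((b[0]-a[0])/(b[1]-a[1])).round(3),"midy",(a[1]+b[1])/2)
E
```

```text
12 R [-0.0038 -0.156 ] 0.0822 L [0.0036 0.1439] 0.0803 err 0.0001 0.0004 tilt 0.007 yaw 0.025 midy -0.006034918502420911
15 R [-0.0034 -0.1594] 0.0695 L [0.0036 0.1406] 0.0887 err 0.0004 0.0008 tilt -0.064 yaw 0.023 midy -0.009409244714434065
```

The triangulation settles it. At t=14.7 the bar was level (0.005 ± 0.006 rad), but it had turned 0.024 rad between the pins, which biased my fit by about +0.03. The extra push was therefore a mistake: the bar now lies on the right rest with its mid at y=-9.4 mm, against -6 mm when balanced. I'll push it back about 3.4 mm from the right end.

Emit:
drive_tool(commands=[{"claw": 1, "linear": [0, 0.006, -0.05], "rot": [0, 0, 0]}, {"claw": 1, "linear": [0, 0, -0.05], "rot": [0, 0, 0]}, {"claw": 1, "linear": [0, -0.055, 0], "rot": [0, 0, 0]}, {"claw": 1, "linear": [0, -0.055, 0], "rot": [0, 0, 0]}, {"claw": 1, "linear": [0, -0.055, 0], "rot": [0, 0, 0]}, {"claw": 1, "linear": [0, -0.055, 0], "rot": [0, 0, 0]}, {"claw": 1, "linear": [0, -0.055, 0], "rot": [0, 0, 0]}, {"claw": 1, "linear": [0, -0.055, 0], "rot": [0, 0, 0]}, {"claw": 1, "linear": [0, -0.055, 0], "rot": [0, 0, 0]}, {"claw": 1, "linear": [0, -0.02, 0], "rot": [0, 0, 0]}, {"claw": 1, "linear": [0, 0, 0], "rot": [0, 0, 0]}])

```text
t: 19.77
ee_pos: [0.5828, -0.2098, 0.222]
tool_rot: [-0.194, 3.131, 0.004]
ft_force: [-0.6, 0.4, 0.1]
width: -0.0004
```

```bash
python3 - <<'E'
from h import *
go([*world(-.004,-.2),.118],187)
E
```

```text
t 19.775 pos [ 0.5828 -0.2098  0.222 ] yaw -172.9 w -0.0004 F [-0.64  0.37  0.08]
 shift [0.0048 0.0308 0.1041] turn [0.13 0.24 0.1 ] stand [ 0.0004 -0.231 ]
```

Emit:
drive_tool(commands=[{"claw": 1, "linear": [0.005, 0.015, 0.04], "rot": [0.1, 0.2, 0]}, {"claw": 1, "linear": [0, 0.006, 0.04], "rot": [0, 0, 0]}, {"claw": 1, "linear": [0, 0.006, 0.02], "rot": [0, 0, 0]}, {"claw": 1, "linear": [0, 0, 0.004], "rot": [0, 0, 0]}, {"claw": 1, "linear": [0, 0, 0], "rot": [0, 0, 0]}])

```text
t: 20.4
ee_pos: [0.5755, -0.1784, 0.1173]
tool_rot: [-0.2, 3.131, 0.001]
ft_force: [1.0, 0.0, 0.6]
width: -0.0002
```

```bash
python3 - <<'E'
from h import *
go([*world(-.004,-.178),.118],187)
im=read_camera("scene");crop(im,225,150,375,260,5,"p1.png")
E
```

```text
t 20.4 pos [ 0.5755 -0.1784  0.1173] yaw -172.68 w -0.0002 F [0.98 0.01 0.55]
 shift [ 0.0008  0.0209 -0.0007] turn [0.01 0.23 0.32] stand [-0.0031 -0.1989]
```

View pics/p1.png

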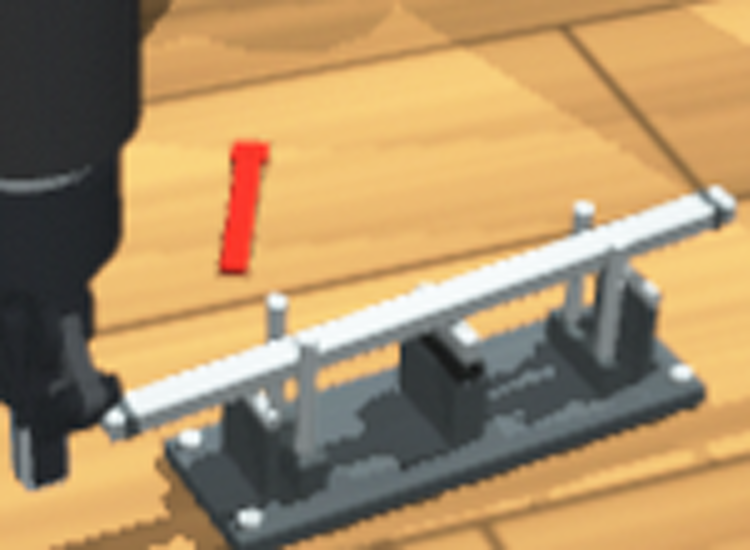

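Finger at crop (40,450), bar end at (118,415), aligned. Moving up and giving a small first push.

Emit:
drive_tool(commands=[{"claw": 1, "linear": [0, 0.01, 0], "rot": [0, 0.2, 0.3]}, {"claw": 1, "linear": [0, 0.008, 0], "rot": [0, 0, 0]}, {"claw": 1, "linear": [0, 0.002, 0], "rot": [0, 0, 0]}, {"claw": 1, "linear": [0, 0, 0], "rot": [0, 0, 0]}])

```text
t: 20.95
ee_pos: [0.5744, -0.1577, 0.1206]
tool_rot: [-0.192, 3.13, -0.001]
ft_force: [0.4, -2.0, -0.1]
width: -0.0001
```

```bash
python3 - <<'E'
from h import *
from tilt import tilt
go([*world(-.004,-.1745),.118],187)
im=read_camera("scene");tilt(im,-.14,.14,"now");crop(im,240,190,290,240,12,"p2.png")
E
```

```text
t 20.95 pos [ 0.5744 -0.1577  0.1206] yaw -172.99 w -0.0001 F [ 0.45 -1.96 -0.09]
 shift [0.0024 0.0037 0.0025] turn [-0.06  0.32  0.01] stand [-0.0016 -0.1782]
now tilt -0.0452 z at edge 0.0822 n 53 58
```

View pics/p2.png

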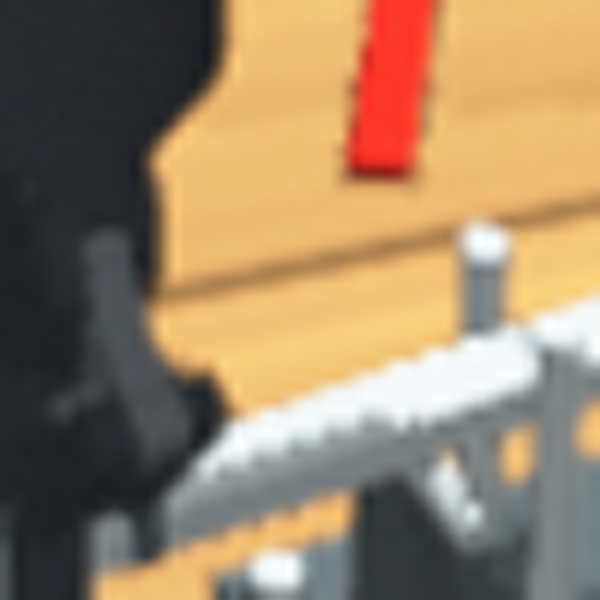

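Emit:
drive_tool(commands=[{"claw": 1, "linear": [0.002, 0.002, 0], "rot": [0, 0, 0]}, {"claw": 1, "linear": [0, 0.001, 0], "rot": [0, 0, 0]}, {"claw": 1, "linear": [0, 0, 0], "rot": [0, 0, 0]}, {"claw": 1, "linear": [0, -0.008, 0], "rot": [0, 0, 0]}, {"claw": 1, "linear": [0, -0.008, 0], "rot": [0, 0, 0]}, {"claw": 1, "linear": [0, 0, 0], "rot": [0, 0, 0]}, {"claw": 1, "linear": [0, 0, 0], "rot": [0, 0, 0]}, {"claw": 1, "linear": [0, 0, 0], "rot": [0, 0, 0]}, {"claw": 1, "linear": [0, 0, 0], "rot": [0, 0, 0]}, {"claw": 1, "linear": [0, 0, 0], "rot": [0, 0, 0]}])

```text
t: 22.25
ee_pos: [0.5743, -0.1726, 0.1204]
tool_rot: [-0.19, 3.129, -0.001]
ft_force: [-0.1, 0.1, -0.1]
width: 0.0
```

```bash
python3 - <<'E'
from h import *
from tilt import tilt
go([*world(-.004,-.1745),.118],187)
im=read_camera("scene");tilt(im,-.13,.14,"now");crop(im,225,150,385,260,5,"p3.png");cv2.imwrite("pics/scene16.png",im)
t=read_camera("top");cv2.imwrite("pics/top16.png",t)
z=lambda i,x,y,w=30:cv2.resize(i[y:y+24,x:x+w],None,fx=12,fy=12,interpolation=0)
cv2.imwrite("pics/ends16.png",np.vstack([np.hstack([z(t,174,195),z(t,294,182)]),np.hstack([z(im,240,220),z(im,352,182)])]))
E
```

```text
t 22.25 pos [ 0.5743 -0.1726  0.1204] yaw -173.06 w 0.0 F [-0.06  0.14 -0.06]
 shift [0.0005 0.0185 0.0024] turn [-0.07  0.37 -0.06] stand [-0.0035 -0.193 ]
now tilt 0.0126 z at edge 0.0822 n 58 60
```

View pics/p3.png

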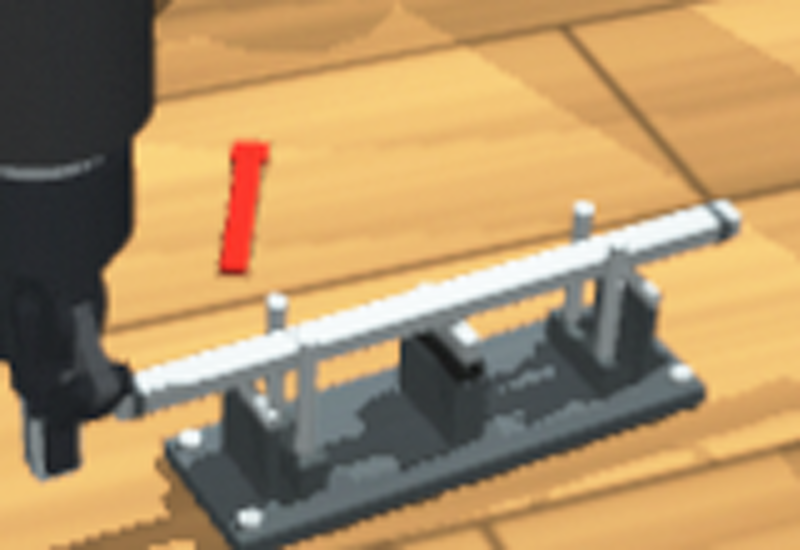

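View pics/ends16.png

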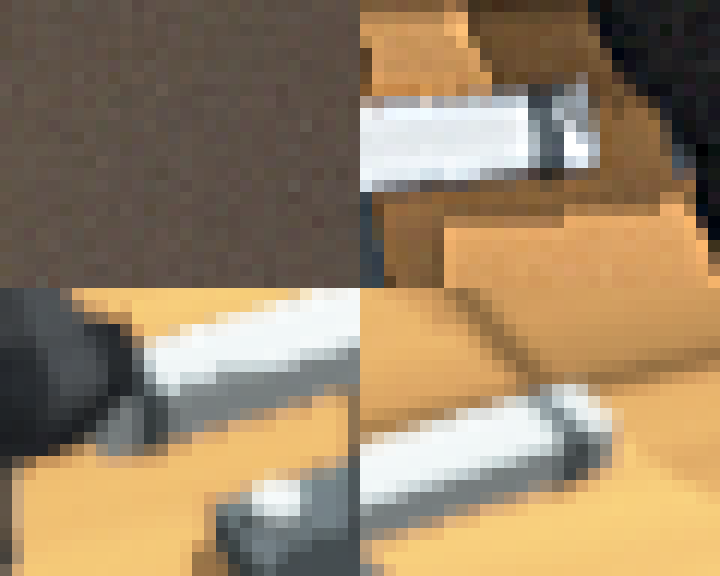

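The bar has come off the right rest. I'm retreating clear and measuring both ends without occlusion.

Emit:
drive_tool(commands=[{"claw": 1, "linear": [0, -0.02, -0.01], "rot": [0, 0.3, 0]}, {"claw": 1, "linear": [0, -0.03, -0.05], "rot": [0, 0, 0]}, {"claw": 1, "linear": [0, -0.05, -0.02], "rot": [0, 0, 0]}, {"claw": 0.5, "linear": [0.02, -0.05, 0], "rot": [0, 0, 0]}, {"claw": 0.5, "linear": [0.03, -0.05, 0], "rot": [0, 0, 0]}])

```text
t: 22.98
ee_pos: [0.5512, -0.3835, 0.2067]
tool_rot: [-0.202, 3.132, -0.007]
ft_force: [0.7, -0.0, -0.2]
width: 0.0356
```

```bash
python3 - <<'E'
from h import *
from tilt import tilt
go([.405,-.311,.15],145)
im=read_camera("scene");tilt(im,-.13,.14,"now");cv2.imwrite("pics/scene17.png",im)
t=read_camera("top");cv2.imwrite("pics/top17.png",t)
z=lambda i,x,y,w=30:cv2.resize(i[y:y+24,x:x+w],None,fx=12,fy=12,interpolation=0)
cv2.imwrite("pics/ends17.png",np.vstack([np.hstack([z(t,174,195),z(t,294,182)]),np.hstack([z(im,240,220),z(im,352,182)])]))
E
```

```text
t 22.975 pos [ 0.5512 -0.3835  0.2067] yaw -172.62 w 0.0356 F [ 0.7  -0.04 -0.17]
 shift [0.1358 0.0909 0.056 ] turn [-0.18  0.24 42.38] stand [-0.0522 -0.3995]
now tilt 0.0338 z at edge 0.0822 n 60 60
```

View pics/ends17.png

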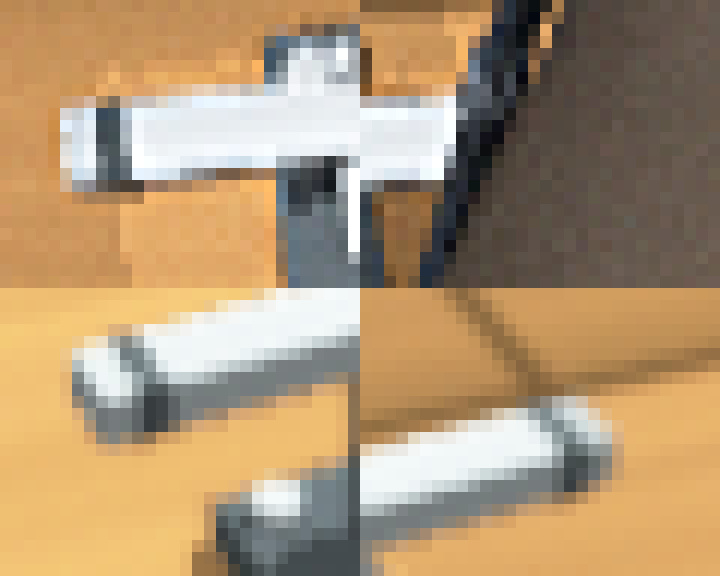

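View pics/top17.png

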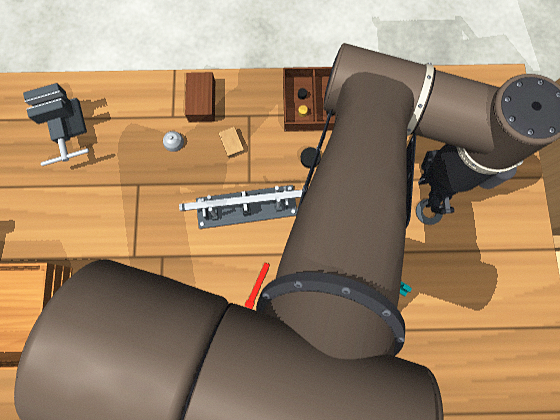

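The bar settled back to the same pose as at t=14.7, with its end corners within 0.5 px, so it is balanced at about 0.005 rad. Now the clip.

Emit:
drive_tool(commands=[{"claw": 0.45, "linear": [0.034, 0.02, 0], "rot": [0, 0, 10.5]}, {"claw": 0.45, "linear": [0.037, 0.012, 0], "rot": [0, 0, 10.5]}, {"claw": 0.45, "linear": [0.039, 0.003, 0], "rot": [0, 0, 10.5]}, {"claw": 0.45, "linear": [0.04, -0.004, 0], "rot": [0, 0, 10.5]}, {"claw": 0.45, "linear": [0, 0, 0], "rot": [0, 0, 0]}])

```text
t: 23.7
ee_pos: [0.3955, -0.3342, 0.2075]
tool_rot: [0.974, 2.982, -0.007]
ft_force: [0.9, -1.0, 1.1]
width: 0.0471
```

```bash
python3 - <<'E'
from h import *
go([.405,-.311,.092],144.7)
im=read_camera("scene");crop(im,110,150,230,250,6,"g1.png")
E
```

```text
t 23.7 pos [ 0.3955 -0.3342  0.2075] yaw 143.82 w 0.0471 F [ 0.87 -1.02  1.08]
 shift [0.0066 0.0246 0.1154] turn [-0.16  0.3  -0.88] stand [-0.2007 -0.3316]
```

View pics/g1.png

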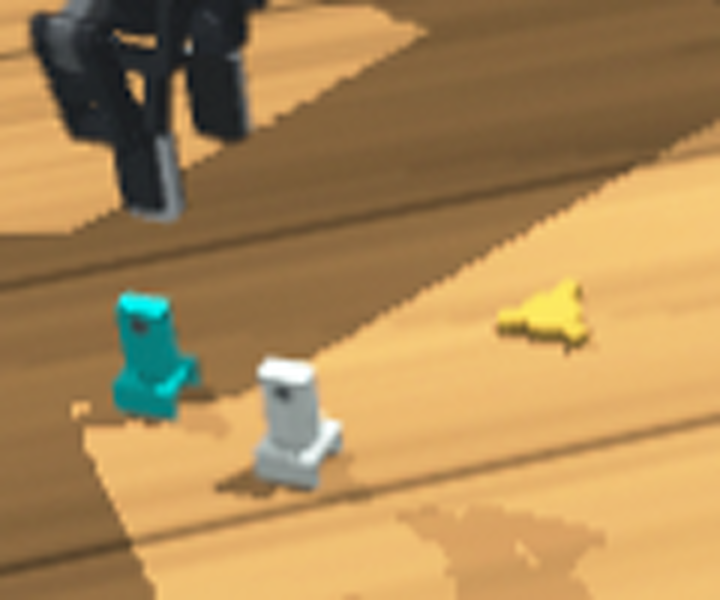

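Emit:
drive_tool(commands=[{"claw": 0.45, "linear": [0.006, 0.024, 0.02], "rot": [-0.1, 0.3, -0.9]}, {"claw": 0.45, "linear": [0, 0, 0.035], "rot": [0, 0, 0]}, {"claw": 0.45, "linear": [0, 0, 0], "rot": [0, 0, 0]}])

```text
t: 24.12
ee_pos: [0.4101, -0.3137, 0.1538]
tool_rot: [0.938, 2.992, -0.004]
ft_force: [0.2, -0.3, 0.1]
width: 0.047
```

```bash
python3 - <<'E'
from h import *
go([.405,-.311,.092],144.7)
im=read_camera("scene");crop(im,120,160,220,250,7,"g2.png")
E
```

```text
t 24.125 pos [ 0.4101 -0.3137  0.1538] yaw 145.17 w 0.047 F [ 0.16 -0.27  0.08]
 shift [ 0.0062 -0.0007  0.0617] turn [-0.03  0.35  0.47] stand [-0.1837 -0.3131]
```

View pics/g2.png

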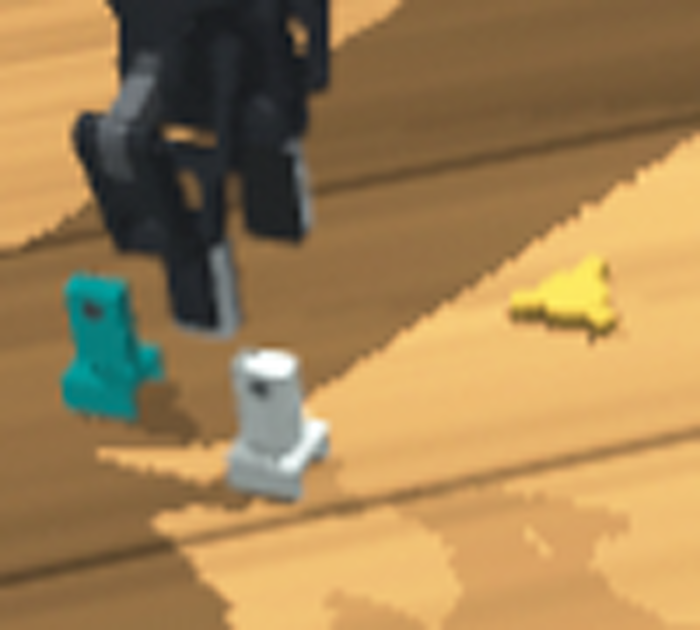

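Fingers straddle the clip along the right line. Going down.

Emit:
drive_tool(commands=[{"claw": 0.45, "linear": [0.006, -0.001, 0.03], "rot": [0, 0.3, 0.4]}, {"claw": 0.45, "linear": [0, 0, 0.025], "rot": [0, 0, 0]}, {"claw": 0.45, "linear": [0, 0, 0.005], "rot": [0, 0, 0]}, {"claw": 0.45, "linear": [0, 0, 0], "rot": [0, 0, 0]}])

```text
t: 24.68
ee_pos: [0.4116, -0.3149, 0.1]
tool_rot: [0.942, 2.984, -0.004]
ft_force: [-0.2, -0.3, 0.6]
width: 0.047
```

```bash
python3 - <<'E'
from h import *
go([.405,-.311,.092],144.7)
im=read_camera("scene");crop(im,120,160,220,250,7,"g3.png")
E
```

```text
t 24.675 pos [ 0.4116 -0.3149  0.1   ] yaw 144.97 w 0.047 F [-0.25 -0.3   0.56]
 shift [ 0.0077 -0.0006  0.0079] turn [0.07 0.73 0.27] stand [-0.1824 -0.3144]
```

View pics/g3.png

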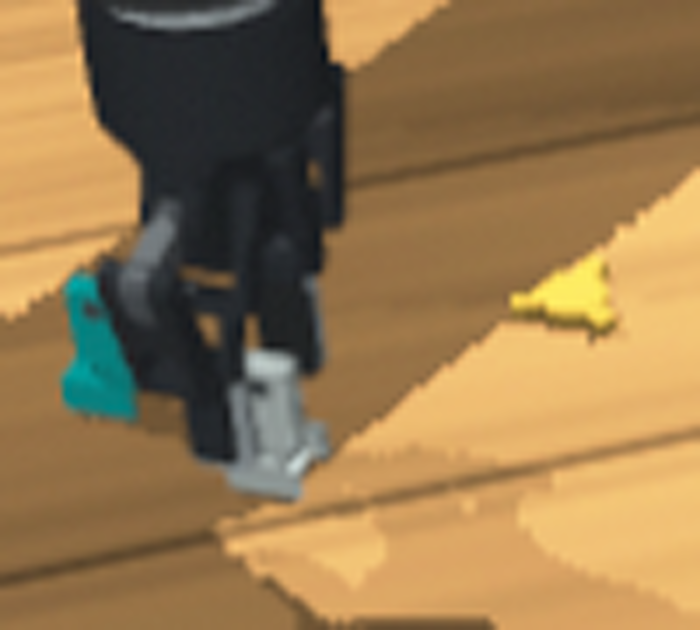

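Emit:
drive_tool(commands=[{"claw": 0.45, "linear": [0.008, -0.001, 0.007], "rot": [0, 0.7, 0.2]}, {"claw": 0.45, "linear": [0, 0, 0], "rot": [0, 0, 0]}])

```text
t: 24.98
ee_pos: [0.4049, -0.3113, 0.0944]
tool_rot: [0.95, 2.991, 0.002]
ft_force: [-0.7, -0.5, 0.3]
width: 0.0468
```

```bash
python3 - <<'E'
from h import *
go([.405,-.311,.092],144.7)
E
```

```text
t 24.975 pos [ 0.4049 -0.3113  0.0944] yaw 144.77 w 0.0468 F [-0.67 -0.46  0.34]
 shift [0.0001 0.0002 0.0024] turn [0.13 0.16 0.07] stand [-0.1885 -0.31  ]
```

Well placed. Closing.

Emit:
drive_tool(commands=[{"claw": 1, "linear": [0, 0, 0.001], "rot": [0, 0, 0]}, {"claw": 1, "linear": [0, 0, 0], "rot": [0, 0, 0]}, {"claw": 1, "linear": [0, 0, 0], "rot": [0, 0, 0]}, {"claw": 1, "linear": [0, 0, 0], "rot": [0, 0, 0]}, {"claw": 1, "linear": [0, 0, -0.03], "rot": [0, 0, 0]}, {"claw": 1, "linear": [0, 0, 0], "rot": [0, 0, 0]}])

```text
t: 25.72
ee_pos: [0.405, -0.3113, 0.1243]
tool_rot: [0.949, 2.991, 0.002]
ft_force: [0.2, 0.4, 0.0]
width: 0.0088
```

```bash
python3 - <<'E'
from h import *
from tilt import tilt
go([.405,-.311,.2],144.7)
im=read_camera("scene");tilt(im,-.13,.14,"bar");crop(im,120,140,220,230,7,"g4.png")
E
```

```text
t 25.725 pos [ 0.405  -0.3113  0.1243] yaw 144.79 w 0.0088 F [0.17 0.43 0.  ]
 shift [-0.      0.0004 -0.0757] turn [0.12 0.17 0.09] stand [-0.1884 -0.3101]
bar tilt 0.0351 z at edge 0.0821 n 60 60
```

View pics/g4.png

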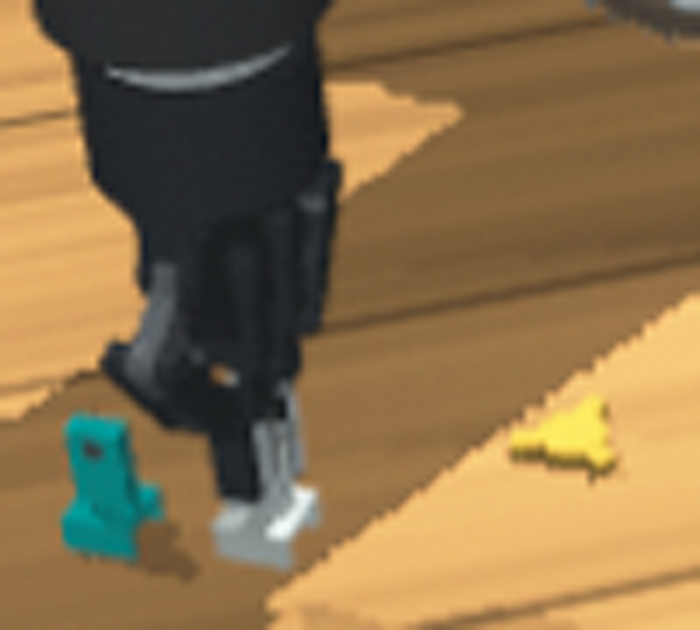

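The clip is gripped (8.8 mm opening) and hangs upright, and the bar is still level (0.035 fit reading, minus the 0.03 yaw bias). Carrying it up and over to the stand.

Emit:
drive_tool(commands=[{"claw": 1, "linear": [0, 0, -0.06], "rot": [0, 0, 0]}, {"claw": 1, "linear": [0, 0, -0.06], "rot": [0, 0, 0]}, {"claw": 1, "linear": [0.01, 0.051, 0], "rot": [0, 0, -5.9]}, {"claw": 1, "linear": [0.004, 0.051, 0], "rot": [0, 0, -5.9]}, {"claw": 1, "linear": [-0.001, 0.052, 0], "rot": [0, 0, -5.9]}, {"claw": 1, "linear": [-0.006, 0.051, 0], "rot": [0, 0, -5.9]}, {"claw": 1, "linear": [-0.011, 0.05, 0], "rot": [0, 0, -5.9]}, {"claw": 1, "linear": [-0.016, 0.045, 0], "rot": [0, 0, -5.9]}, {"claw": 1, "linear": [-0.02, 0.03, 0], "rot": [0, 0, -5.4]}, {"claw": 1, "linear": [0, 0, 0], "rot": [0, 0, 0]}])

```text
t: 27.02
ee_pos: [0.5504, 0.008, 0.2392]
tool_rot: [0.182, -3.128, -0.007]
ft_force: [0.2, -0.2, -0.6]
width: 0.0087
```

```bash
python3 - <<'E'
from h import *
go([*world(0,0),.2],185.6)
E
```

```text
t 27.025 pos [0.5504 0.008  0.2392] yaw -173.32 w 0.0087 F [ 0.18 -0.22 -0.62]
 shift [-0.0055  0.0106  0.0392] turn [ 0.27 -0.46  1.08] stand [-0.0053 -0.0108]
```

Emit:
drive_tool(commands=[{"claw": 1, "linear": [-0.005, 0.01, 0.01], "rot": [0.2, -0.4, 1]}, {"claw": 1, "linear": [0, 0, 0.02], "rot": [0, 0, 0]}, {"claw": 1, "linear": [0, 0, 0.01], "rot": [0, 0, 0]}, {"claw": 1, "linear": [0, 0, 0], "rot": [0, 0, 0]}])

```text
t: 27.52
ee_pos: [0.5524, 0.0179, 0.1955]
tool_rot: [0.15, -3.133, -0.0]
ft_force: [1.1, -0.5, 0.2]
width: 0.0092
```

```bash
python3 - <<'E'
from h import *
from tilt import tilt
go([*world(0,0),.18],185.6)
im=read_camera("scene");tilt(im,-.13,.14,"bar");crop(im,270,140,350,240,6,"h1.png")
t=read_camera("top");crop(t,170,150,320,240,5,"h1t.png")
E
```

```text
t 27.525 pos [0.5524 0.0179 0.1955] yaw -174.5 w 0.0092 F [ 1.13 -0.5   0.16]
 shift [-0.0021  0.0013  0.0155] turn [ 0.03 -0.31 -0.1 ] stand [-0.0021 -0.0013]
bar tilt 0.0276 z at edge 0.0811 n 60 60
```

View pics/h1.png

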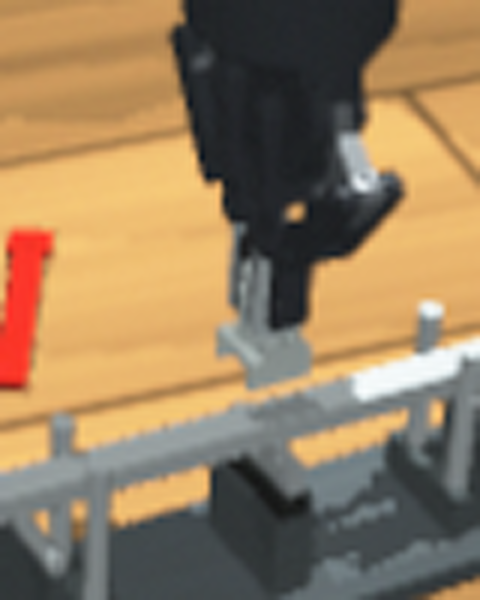

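View pics/h1t.png

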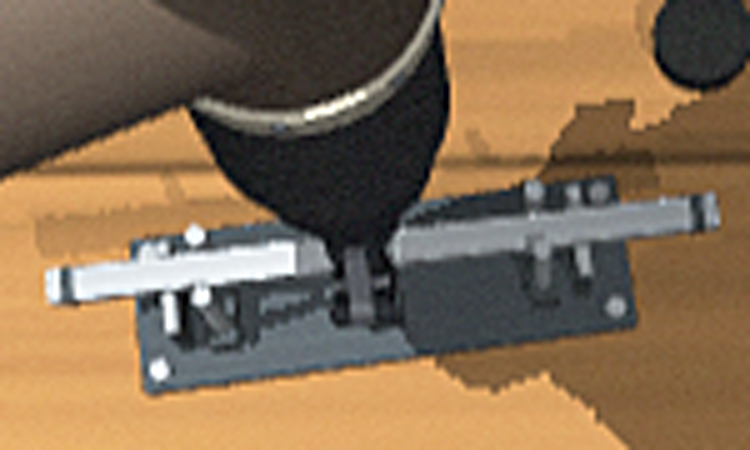

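```bash
cat > clipchk.py <<'E'
import sys
from h import *
o=observe();M=Ro.from_rotvec(o["tool_rot"]).as_matrix();p=o["ee_pos"]
im=read_camera("scene");x0,y0,k=295,185,13
c=cv2.resize(im[y0:y0+40,x0:x0+45],None,fx=k,fy=k,interpolation=cv2.INTER_CUBIC)
def dot(P,col):
    q=proj("scene",[P])[0]; cv2.circle(c,(int((q[0]-x0+.5)*k),int((q[1]-y0+.5)*k)),3,col,-1)
zf=.0933
for a in(-.013,.013):
    for b in(-.013,.013):
        dot(p+M@[a,b,zf],(0,0,255)); dot(p+M@[a,b,zf-.013],(0,255,0))
for s in np.linspace(-.05,.05,21):
    for xx in(-.008,.008): dot([*world(xx+.024*s,s),.082],(255,0,0))
cv2.imwrite("pics/%s.png"%sys.argv[1],c)
E
python3 clipchk.py k1
```

```text
(no output)
```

View pics/k1.png

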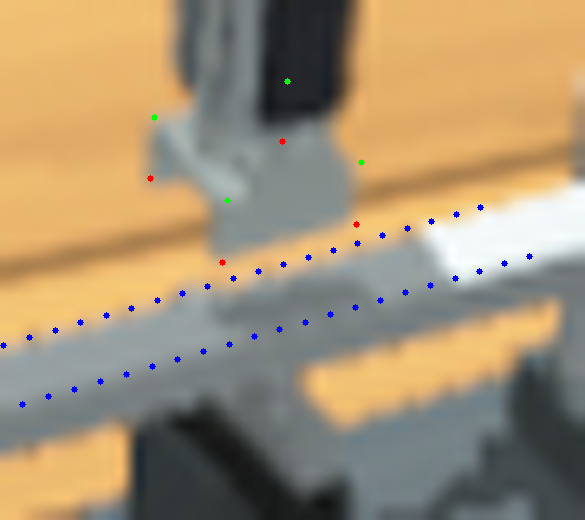

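The overlay shows the clip about 3–4 mm towards the robot side relative to the bar. The clip feet are at (150,180)/(212,255), with the blue bar lines beneath. I'll shift it and lower until just above.

Emit:
drive_tool(commands=[{"claw": 1, "linear": [-0.003, 0.001, 0.006], "rot": [0, -0.3, 0]}, {"claw": 1, "linear": [0, 0, 0.006], "rot": [0, 0, 0]}, {"claw": 1, "linear": [0, 0, 0], "rot": [0, 0, 0]}])

```text
t: 28.05
ee_pos: [0.5567, 0.0195, 0.1852]
tool_rot: [-0.15, 3.133, 0.003]
ft_force: [-0.5, -0.9, -0.6]
width: 0.0088
```

```bash
python3 - <<'E'
from h import *
go([*world(0.001,0),.18],185.6)
t=read_camera("top");crop(t,210,170,270,240,9,"k2t.png")
E
python3 clipchk.py k2
```

```text
t 28.05 pos [0.5567 0.0195 0.1852] yaw -174.5 w 0.0088 F [-0.48 -0.85 -0.6 ]
 shift [0.0015 0.0001 0.0052] turn [ 0.09  0.28 -0.1 ] stand [ 0.0024 -0.0002]
```

View pics/k2.png

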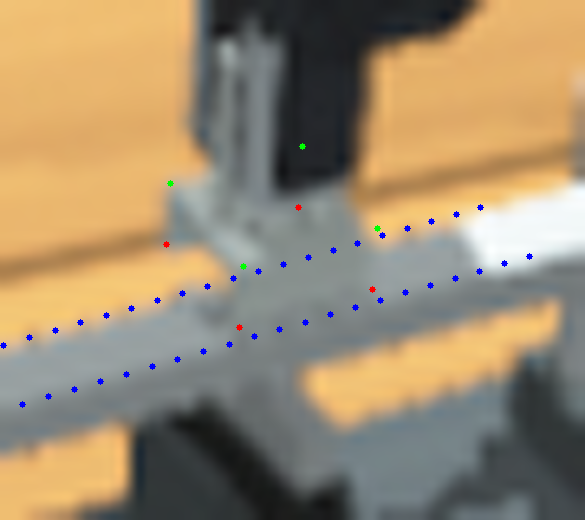

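View pics/k2t.png

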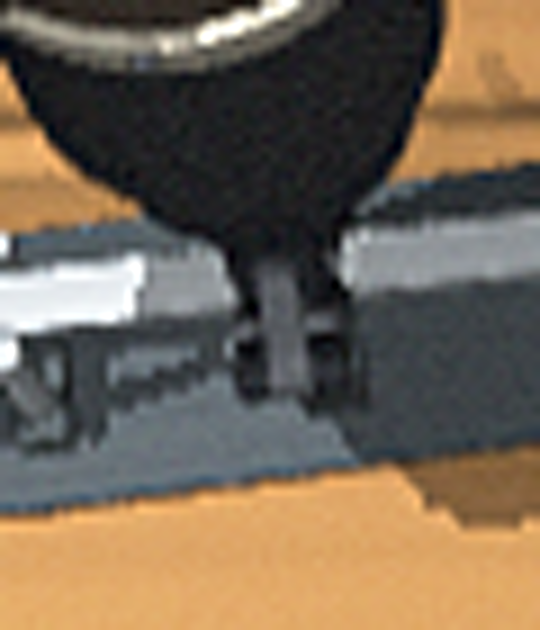

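Estimated about 1–1.5 mm too far now. I'll correct it and lower to just above the bar for a closer look.

Emit:
drive_tool(commands=[{"claw": 1, "linear": [0.0015, 0, 0.003], "rot": [0, 0.2, 0]}, {"claw": 1, "linear": [0, 0, 0.003], "rot": [0, 0, 0]}, {"claw": 1, "linear": [0, 0, 0], "rot": [0, 0, 0]}])

```text
t: 28.52
ee_pos: [0.5555, 0.0195, 0.1795]
tool_rot: [-0.151, 3.136, 0.003]
ft_force: [-0.1, 0.0, -0.4]
width: 0.0087
```

```bash
python3 - <<'E'
from h import *
go([*world(0.001,0),.178],185.6)
E
python3 clipchk.py k3
```

```text
t 28.525 pos [0.5555 0.0195 0.1795] yaw -174.49 w 0.0087 F [-0.11  0.02 -0.36]
 shift [0.0002 0.     0.0015] turn [ 0.1   0.12 -0.09] stand [ 0.0012 -0.    ]
```

View pics/k3.png

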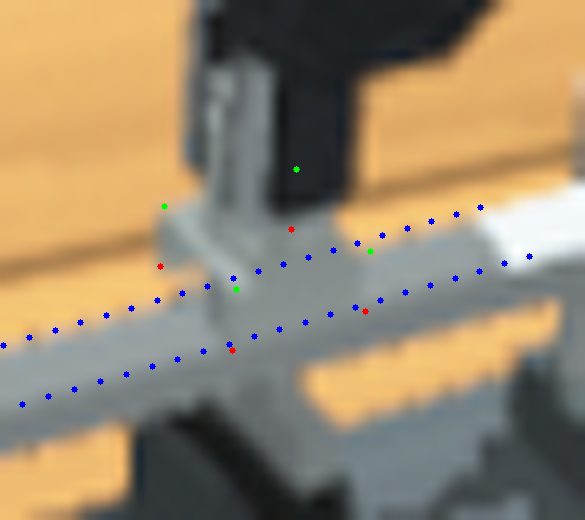

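```bash
python3 - <<'E'
from h import *
im=read_camera("scene")[195:230,298:338]
g=cv2.resize(im,None,fx=16,fy=16,interpolation=cv2.INTER_CUBIC).astype(float)
g=np.clip((g-90)*2.2,0,255).astype(np.uint8)
cv2.imwrite("pics/k4.png",g);print(g.shape)
E
```

```text
(560, 640, 3)
```

View pics/k4.png

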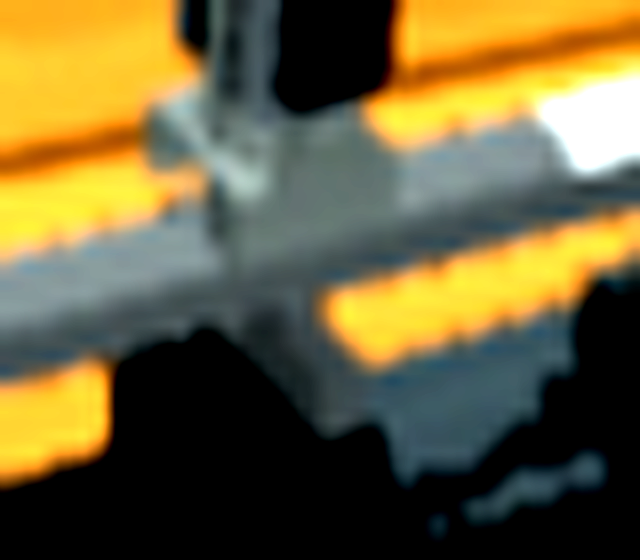

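Contrast view: the near leg's foot line (235,272)–(400,225) lies where a centred clip should show, and the far foot at (150,168) agrees within about 1 mm. Lowering gently.

Emit:
drive_tool(commands=[{"claw": 1, "linear": [0, 0, 0.003], "rot": [0, 0, 0]}, {"claw": 1, "linear": [0, 0, 0.003], "rot": [0, 0, 0]}, {"claw": 1, "linear": [0, 0, 0.001], "rot": [0, 0, 0]}, {"claw": 1, "linear": [0, 0, 0], "rot": [0, 0, 0]}])

```text
t: 29.12
ee_pos: [0.5557, 0.0196, 0.1722]
tool_rot: [-0.151, 3.135, 0.003]
ft_force: [0.4, 0.3, -0.6]
width: 0.0091
```

```bash
python3 - <<'E'
from h import *
from tilt import tilt
go([*world(0.001,0),.168],185.6)
im=read_camera("scene");tilt(im,-.13,.14,"bar")
im=im[185:240,290:345]
g=cv2.resize(im,None,fx=10,fy=10,interpolation=cv2.INTER_CUBIC).astype(float)
cv2.imwrite("pics/k5.png",np.clip((g-90)*2.2,0,255).astype(np.uint8))
E
```

```text
t 29.125 pos [0.5557 0.0196 0.1722] yaw -174.49 w 0.0091 F [ 0.37  0.27 -0.63]
 shift [ 0.0004 -0.      0.0042] turn [ 0.1   0.15 -0.09] stand [0.0014 0.    ]
bar tilt 0.0281 z at edge 0.0811 n 49 51
```

View pics/k5.png

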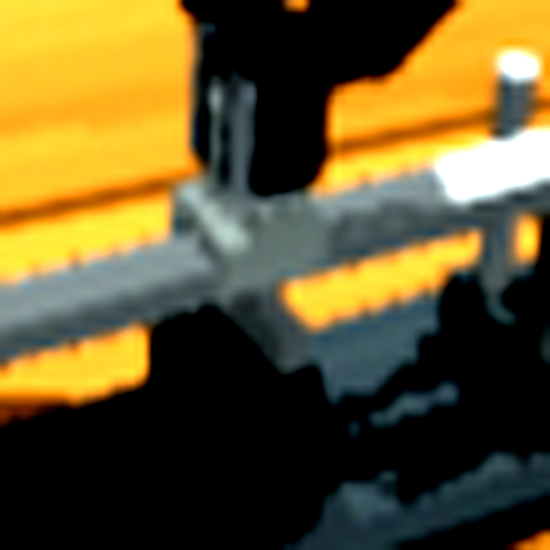

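The legs are straddling the bar, force is near zero and the bar is undisturbed. Lowering a bit further.

Emit:
drive_tool(commands=[{"claw": 1, "linear": [0, 0, 0.002], "rot": [0, 0, 0]}, {"claw": 1, "linear": [0, 0, 0.002], "rot": [0, 0, 0]}, {"claw": 1, "linear": [0, 0, 0], "rot": [0, 0, 0]}])

```text
t: 29.55
ee_pos: [0.5557, 0.0196, 0.1681]
tool_rot: [-0.151, 3.135, 0.003]
ft_force: [0.3, -0.0, -0.9]
width: 0.0088
```

```bash
python3 - <<'E'
from h import *
from tilt import tilt
go([*world(0.001,0),.1663],185.6)
im=read_camera("scene");tilt(im,-.13,.14,"bar")
im=im[185:240,290:345]
g=cv2.resize(im,None,fx=10,fy=10,interpolation=cv2.INTER_CUBIC).astype(float)
cv2.imwrite("pics/k6.png",np.clip((g-90)*2.2,0,255).astype(np.uint8))
E
```

```text
t 29.55 pos [0.5557 0.0196 0.1681] yaw -174.49 w 0.0088 F [ 0.3  -0.02 -0.94]
 shift [ 0.0005 -0.      0.0018] turn [ 0.11  0.16 -0.09] stand [0.0015 0.    ]
bar tilt 0.0284 z at edge 0.0811 n 48 51
```

View pics/k6.png

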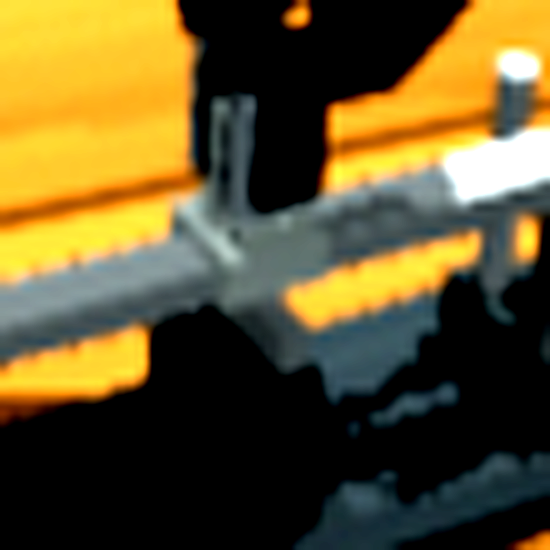

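Emit:
drive_tool(commands=[{"claw": 1, "linear": [0, 0, 0.001], "rot": [0, 0, 0]}, {"claw": 1, "linear": [0, 0, 0], "rot": [0, 0, 0]}, {"claw": 0.75, "linear": [0, 0, 0], "rot": [0, 0, 0]}, {"claw": 0.7, "linear": [0, 0, 0], "rot": [0, 0, 0]}, {"claw": 0.7, "linear": [0, 0, 0], "rot": [0, 0, 0]}, {"claw": 0.7, "linear": [0, 0, 0], "rot": [0, 0, 0]}])

```text
t: 30.35
ee_pos: [0.556, 0.0197, 0.1674]
tool_rot: [-0.151, 3.135, 0.003]
ft_force: [-0.3, -0.0, -0.0]
width: 0.0256
```

```bash
python3 - <<'E'
from h import *
from tilt import tilt
go([*world(0.001,0),.1663],185.6)
im=read_camera("scene");tilt(im,-.13,.14,"bar")
im=im[170:240,280:350]
cv2.imwrite("pics/k7.png",cv2.resize(im,None,fx=8,fy=8,interpolation=cv2.INTER_CUBIC))
E
```

```text
t 30.35 pos [0.556  0.0197 0.1674] yaw -174.48 w 0.0256 F [-0.34 -0.03 -0.01]
 shift [ 0.0007 -0.0001  0.0011] turn [ 0.11  0.2  -0.08] stand [0.0017 0.0001]
bar tilt 0.0224 z at edge 0.0811 n 47 50
```

View pics/k7.png

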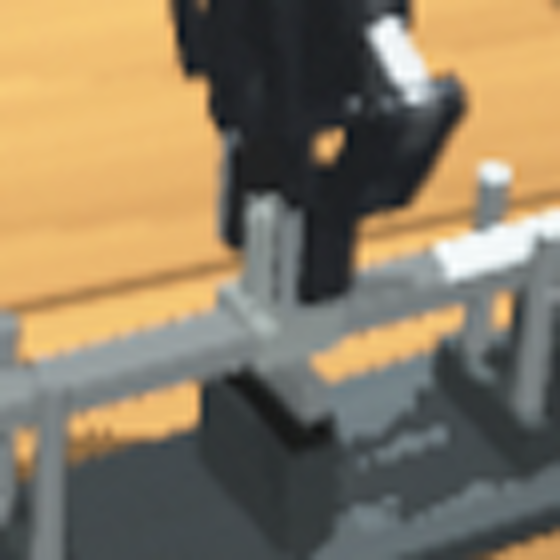

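Released: the clip sits upright with its deck on the bar. Withdrawing straight up.

Emit:
drive_tool(commands=[{"claw": 0.7, "linear": [0, 0, -0.015], "rot": [0, 0, 0]}, {"claw": 0.7, "linear": [0, 0, -0.03], "rot": [0, 0, 0]}, {"claw": 0.7, "linear": [0, 0, -0.05], "rot": [0, 0, 0]}, {"claw": 0.7, "linear": [0, 0, -0.06], "rot": [0, 0, 0]}, {"claw": 0.7, "linear": [0.05, 0, 0], "rot": [0, 0, 0]}, {"claw": 0.7, "linear": [0.05, 0, 0], "rot": [0, 0, 0]}, {"claw": 0.7, "linear": [0, -0.06, 0], "rot": [0, 0, 0]}, {"claw": 0.7, "linear": [0, -0.06, 0], "rot": [0, 0, 0]}, {"claw": 0.7, "linear": [0, -0.06, 0], "rot": [0, 0, 0]}, {"claw": 0.7, "linear": [0, -0.06, 0], "rot": [0, 0, 0]}, {"claw": 0.7, "linear": [0, 0, 0], "rot": [0, 0, 0]}])

```text
t: 31.78
ee_pos: [0.4788, -0.2334, 0.3409]
tool_rot: [-0.167, 3.117, 0.003]
ft_force: [-0.6, 0.7, -0.8]
width: 0.0257
```

```bash
python3 - <<'E'
from h import *
from tilt import tilt
im=read_camera("scene");tilt(im,-.13,.14,"bar");t=read_camera("top");cv2.imwrite("pics/scF.png",im);cv2.imwrite("pics/toF.png",t)
crop(im,230,150,385,260,5,"F.png");crop(t,170,170,320,240,5,"Ft.png");print(observe()["t"])
z=lambda i,x,y,w=30:cv2.resize(i[y:y+24,x:x+w],None,fx=12,fy=12,interpolation=0)
cv2.imwrite("pics/endsF.png",np.vstack([np.hstack([z(t,174,195),z(t,294,182)]),np.hstack([z(im,240,220),z(im,352,182)])]))
E
```

```text
bar tilt 0.0279 z at edge 0.082 n 50 53
31.875
```

View pics/F.png

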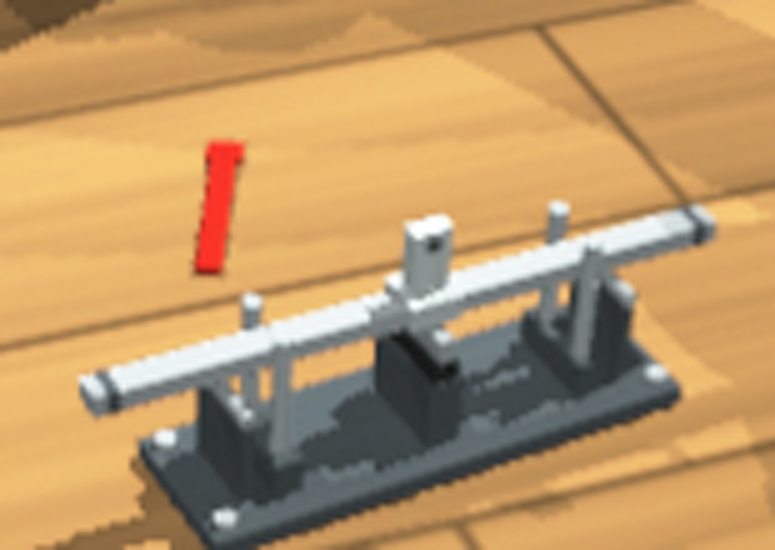

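View pics/Ft.png

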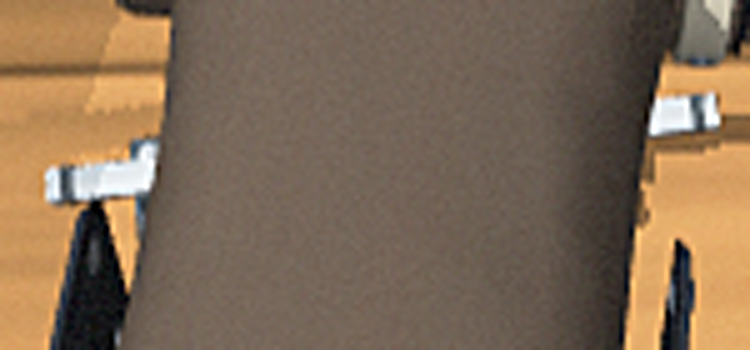

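View pics/endsF.png

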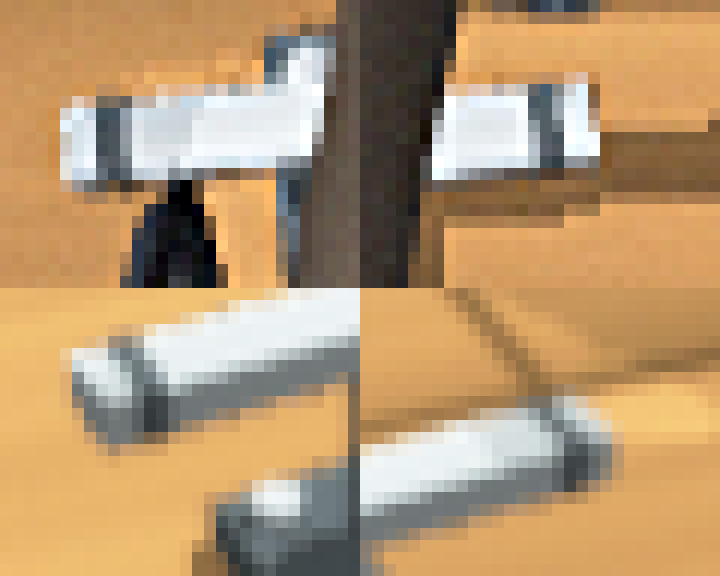

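```bash
python3 - <<'E'
from h import *
h=np.array([.5,.5])
for d in((0,0),(0,.5),(0,-.5)):
    R,e1=tri(np.array((251.5,226+d[1]))-h,np.array((309.4,192))-h);L,e2=tri(np.array((368.7,193.4))-h,np.array((183.6,206.7))-h)
    a=stand(R);b=stand(L);print(a.round(4),R[2].round(4),b.round(4),L[2].round(4),"tilt",((R[2]-L[2])/(b[1]-a[1])).round(3),e1,e2)
# clip tab top centre in scene crop F (428,226)/5
P=onz("scene",230+430/5-.4,150+226/5-.4,.120);print("tab top",stand(P))
E
```

```text
[-0.0037 -0.1548] 0.0839 [0.0038 0.145 ] 0.0803 tilt 0.012 0.0006708423209718605 0.0007662514296267505
[-0.0034 -0.155 ] 0.0827 [0.0038 0.145 ] 0.0803 tilt 0.008 0.0006993605992910997 0.0007662514296267505
[-0.004  -0.1547] 0.085 [0.0038 0.145 ] 0.0803 tilt 0.016 0.0006423571726475232 0.0007662514296267505
tab top [ 0.00220958 -0.00038567]
```

```bash
python3 - <<'E'
from h import *
from tilt import tilt
tilt(read_camera("scene"),-.13,.14,"bar");print(sign_off())
E
```

```text
bar tilt 0.0279 z at edge 0.082 n 50 53
the job is handed in; nothing more can be done
None
```

The bar is balanced level on the knife edge with the clip sitting on it, and I handed the job in at about 32 s of the 72 s allowed. The hand-in reports no verdict.

**How it went:**
- **Sliding:** I slid the bar with closed fingers in steps of about 4 mm from the +y end until it balanced level, free of both rests, at about t = 13–15 s.
- **One wrong push:** I then misread the tilt. My line fit was off by about 0.03 rad because the bar had turned 0.024 rad between the guide pins. I pushed it about 3 mm too far and it tipped onto the right rest. I pushed it back from the -y end and it levelled again.
- **Clip:** I gripped the clip by its tab, lowered it astride the bar over the edge, released it about 1 mm above its seat and withdrew upwards.

**Last checks:**
- **Level:** Triangulating both bar ends gave a tilt of about 0.01 rad, in a spread of 0.008–0.016. The limit is about 0.028.
- **Line fit disagrees:** It still read 0.028 rad. I put that down to the same turn of the bar, because it gave the same figure for the level bar before the clip was placed. It stayed constant, so the bar was at rest.
- **Clip:** It stood upright on the bar, about 2 mm from the edge's middle; the limit is 8 mm.
- **Not checked:** I did not measure the bystanders at the end. The arm passed well above those on its way, and the tyre lever was in its place in the last picture.

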